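# Latch the scrap bin's flap for the night

### The arm

A 7-joint arm with a two-finger parallel gripper is mounted at the origin on the work surface. World frame = base frame: x ahead of the robot, y to its left, z up, the work surface at z = 0. Lengths are in mm, angles in rad, forces in N, time in s.
With the tool pointing down it reaches from about 400 to 875 mm from the base axis. Payload 4.4 kg.
Tool frame: the origin (TCP) lies at the very end of the fingers, on their centre line; the grasp point (between the pads) lies 19 mm behind it; y points along the fingers, z is the direction in which the jaws open and shut, and the axes are right-handed (so a half turn about y gives the same grasp; the last joint's range is limited). The gripper opens to 85 mm and grips with 20 to 120 N. Pads are 22 mm wide; open, the fingers measure 114 mm over their backs; the gripper's body (76 mm by 85 mm) begins 54 mm behind the grasp point. The pads swing forward as they close: fully open they stand 13 mm farther back than shut.
Start: joints at [-1.394, 0.628, 0.038, 1.517, -0.027, 0.996, -0.02], TCP at [156.249, 630.955, 231.313] pointing down, gripper open.
Joint ranges: [-3.06, 3.06], [-0.37, 2.12], [-1.25, 1.32], [0.18, 2.47], [-1.1, 4.24], [0.23, 1.98], [-2.94, 2.94]. Speed limits (rad/s): [2.57, 2.57, 3.14, 3.14, 3.14, 3.14, 3.14].

### API

Orientations are given as [roll, pitch, yaw] about the fixed x, y, z axes, in that order (R = Rz(yaw) Ry(pitch) Rx(roll)).
In Python, from cell import ctrl, imaging, finish_job gives the robot as it stands.
- The arm moves only by the shell command python3 -m inch 'ROWS'. ROWS is JSON, one flat list of numbers, 7 for each row, row after row: the opening, from 0 (shut) to 1 (fully open), then the shift along the tool's x, y, z in cm, then the turn, a rotation vector about the tool's x, y, z in degrees. A call has 1 to 12 rows; each row is the pose to reach, as a shift and turn from the pose commanded when the call began, along the tool's axes at that moment; what a row does not reach only later rows make up. A row lasts 1/10 s, in which the tool goes at most 50 mm and 8.59 degrees, less where a joint would pass 70% of its speed; a pose out of reach is approached as far as the arm can. A call with a gripper value outside its range is refused whole. The fingers move at their own pace and stop on an object; the grip force is fixed at half the most. Time passes only in rows, so rows that repeat a pose let the fingers close. It gives the time, the measured TCP pose, the force and the opening at its end, in the units of the state.
- ctrl.read_state(): the state, without advancing time (a new reading comes with each control period).
- imaging.get_image(name): name is "scene" or "top" or "wrist"; returns a dict with "img" (400x640x3 uint8, red, green, blue), "fx", "fy", "cx", "cy" (pixels), "R" (3x3) and "t" (3): a world point X has camera coordinates R X + t. Camera axes: x right, y down, z forward; pixel columns grow to the right and rows downward; lengths in mm; the calibration is good to about 2 mm. A picture is of the moment at which its call begins. There is no depth.
- finish_job(): hands the job in, once; it reports no verdict.
The state is a dict: "clock": time; "qpos": joint angles; "qd": joint speeds; "tau": joint torques, N m; "eef_pos": TCP position; "tool_rot": TCP orientation; "force": force on the tool from outside, world axes, zero at the start; "torque": the same for the moment, N m; "width": finger opening in mm.
Only numpy, scipy, OpenCV 4.12 (cv2) and the standard library are available. Lean on these libraries where they do the work, as an engineer would, in place of code of your own. Each camera call takes 0.05 s, during which the arm holds its last target.

### The job

Lock the grey scrap bin's flap with its toggle latch: take the wire bail by its black tab, hook its cross bar over and under the lip of the brass keeper, and give it a light tug back so that it seats on the keeper without straining the keeper's spring. Then let go of the bail and press the blue lever down past centre until it lies home, gently, without ramming it against its stop. Leave the flap shut and do not knock the scrap pieces about.

Things in the scene. Friction and masses are not known exactly. Their poses are not given: they have to be found in the camera images.
- bin: Squat grey steel scrap bin, fixed to the bench, 320 (x) x 200 (y) x 90 (z) mm; origin at the centre of its underside, on the bench. Its own +x runs along the latch, from the lever to the flap; its y is along the latch's pivots. Deck 90 mm up. Lever pivot at (-45, 0, 118) mm. Nothing stands beside the latch within 45 mm; a rubber rest stands under the shut lever.
- pivot (a point): The lever's pivot point on the bin, on the pivot axis (118 mm above the bench); axes as the bin's.
- seat (a point): Point fixed to the bin at (55, 0, 118) mm: where the seated cross bar's axis nominally lies, with the keeper free. The brass keeper itself stands on the flap, which sits up to 4 mm off either way along the bin's x; that is not measured: feel for it. Axes as the bin's.
- lip (a point): Point fixed to the bin at (56.5, 0, 123) mm: nominal lower edge of the keeper's lip (same 4 mm play). The lip, 14 mm wide, 5 mm thick, tops the keeper's post and overhangs the seat towards +x. A ledge under the seat (top 109.5 mm up) reaches to x = 75 mm. The bar (7 mm) must pass beyond x = 60 mm plus play, go down to 113-121 mm, come back under the lip and bear on the post.
- lever (a joint): Lever angle, rad: 0 upright, positive as it is pressed down towards the bin's -x; 1.57 is flat on its firm stop (home). Dead centre with the bail hooked is near 1.36; beyond it the bail's pull holds the lever down. It stays where it is left (friction 0.03 Nm). With the bail hooked, closing it takes up to about 11 N near the paddle's tip.
- paddle: The lever's blue plastic paddle, 24 mm wide, 8 mm thick, from 28 to 78 mm from the pivot along the lever, centred on the line through the pivot. Origin at the lever's pivot, z along the lever to its tip; its +x face is the one to press. It must not be pressed with more than 25 N.
- bail: The wire bail: two 7 mm arms, 36 mm over all, and a 7 mm cross bar. Origin on its hinge pin, carried by the lever 16 mm from the pivot (paddle's frame: x -3.3, z 15.65 mm). Its x runs to the free end (bar axis at 109 mm); its z is up when level. It starts pointing up at a slant, over the keeper, and stays at the angle to the lever where it is left (friction 0.035 Nm).
- tab (a point): Point on the bail's black tab, midway across it, at (117, 0, 22) mm in the bail's frame. The tab is 14 mm wide (y), 8 mm thick (x: 113 to 121) and runs from z = -4 to z = 34 mm; it is pinched across its width (fingers either side in y), fingertips kept above z = 6 mm to clear the wire; it may turn between the fingers as the bail swings.
- bar (a point): Middle of the bail's cross bar axis (109 mm along the bail).
- keeper (a joint): How far the sprung keeper is pulled towards the latch, m: 0 free; stiffness 8 N per mm. A light tug is 5 to 12 N (0.6 to 1.5 mm); over 15 N (1.9 mm) in the fingers strains it. Drawing the bail back takes a few N of hinge friction even before it bears. With the latch shut the keeper is pulled 2 to 11 mm.
- flap (a joint): Opening angle of the spring-return flap, rad: 0 shut; it hinges at its far (+x) edge and springs shut (0.6 Nm).
- pot: Cracked orange potentiometer, 17 mm across, 24 mm tall with its shaft, loose on the bin's deck beside the lever; origin under its centre. Leave alone.
- iron_tip: Blackened copper iron tip, 47 mm long, 10 mm high, loose on the bin's deck beside the lever; origin under its middle. Leave alone.
- bracket: Bent steel footswitch bracket, 50 x 30 x 31 mm, loose on the bench beside the bin; origin under its middle. Leave alone.
- battery_door: Chipped red plastic battery door, 66 x 34 x 6 mm, flat on the bench beside the bin; origin under its middle. Leave alone.

How it is judged (in metres and radians):
On the way:
1. The bail, held in the fingers, is hooked and tugged lightly against the keeper (keeper pulled at least 0.4 mm) while the lever is still up (under 1.1 rad) (value of joint keeper above 0.0004 m and value of joint lever below 1.1 rad and contact force between the fingers and bail above 0.5 N), for 0.15 s.
At the end, for the whole second after the job is handed in: The lever lies home (over 1.47 rad), the hooked bail keeps the sprung keeper pulled by at least 1.5 mm, and the flap is shut (under 0.04 rad) (value of joint lever above 1.47 rad and value of joint keeper above 0.0015 m and value of joint flap below 0.04 rad); the robot touches nothing.
It fails at once if The keeper's spring is strained by the hand-held bail (pulled over 1.9 mm while the fingers hold the bail) (value of joint keeper above 0.0019 m and contact force between the fingers and bail above 0.5 N).
It fails at once if The lever's paddle is pressed with over 25 N (contact force between anything else and paddle above 25 N).
It fails at once if The flap is pried open by more than 0.15 rad (value of joint flap above 0.15 rad).
It fails at once if A scrap piece is moved by more than 20 mm (distance of any of pot, iron_tip, bracket, battery_door from where it was at the start of the episode above 0.02 m).
It also fails if it takes over 67 s, if anything falls off the work surface, if the arm or the gripper's body presses on something with over 40 N, if the wrist force passes 120 N, or if a joint passes its speed limit or range.

## Working session

There is one attempt and no reset: what is moved stays moved. The work goes in short steps, Python scripts to look and compute and a shell command to move; the robot and the scene stay as the last step left them, time stands still between calls to the robot, and variables do not carry over. Pictures are saved under pics/ and viewed, and the job is handed in when it is done.

```bash
ls; mkdir -p pics
python3 - <<'E'
from cell import ctrl, imaging
import cv2
print(ctrl.read_state())
for n in ["scene","top","wrist"]:
    d=imaging.get_image(n); cv2.imwrite(f"pics/{n}0.png",d["img"][:,:,::-1]); print(n,d["fx"],d["cx"],d["cy"],d["R"],d["t"])
E
```

```text
pics
{'clock': 0.0, 'qpos': array([-1.393767  ,  0.62935548,  0.03842847,  1.51836052, -0.02694984,
        0.99631215, -0.01998757]), 'qd': array([-0.00207355, -0.00129455,  0.00063197, -0.00186657, -0.00118635,
        0.00103627,  0.00079449]), 'tau': array([-9.81789890e-04, -5.63393354e+01,  1.22504298e+00, -1.93437731e+01,
        1.06694808e-02,  1.09141695e-02, -3.14308409e-06]), 'eef_pos': array([156.120222  , 630.32681531, 230.38519835]), 'tool_rot': array([-1.57271332e+00, -5.98900770e-05, -2.42778467e-01]), 'force': array([0.4683504 , 0.12473391, 0.15772992]), 'torque': array([-0.00066553,  0.00540397, -0.01716978]), 'width': 85.45483295866173}
scene 396.8062768496208 316.82122934352236 199.7991478355915 [[ 0.69492701  0.71906746  0.00429478]
 [ 0.52434928 -0.50264072 -0.68732099]
 [-0.49207142  0.47988988 -0.72634112]] [-430.53301835 -193.79831039 1035.97817197]
top 410.29792555138533 320.8327458687922 198.78959265757925 [[ 0.00623553 -0.99968638 -0.024254  ]
 [-0.9918679  -0.00309986 -0.12723384]
 [ 0.12711875  0.02485014 -0.99157617]] [ 61.4891289  597.55148552 845.30901457]
wrist 331.99456332486596 311.31698204105265 199.19861418805252 [[ 0.24045794  0.97065869 -0.0012953 ]
 [ 0.92816752 -0.22954083  0.29294379]
 [ 0.28405111 -0.07164291 -0.95612879]] [-648.30297436  -37.84676646  380.14067387]
```

View pics/scene0.png

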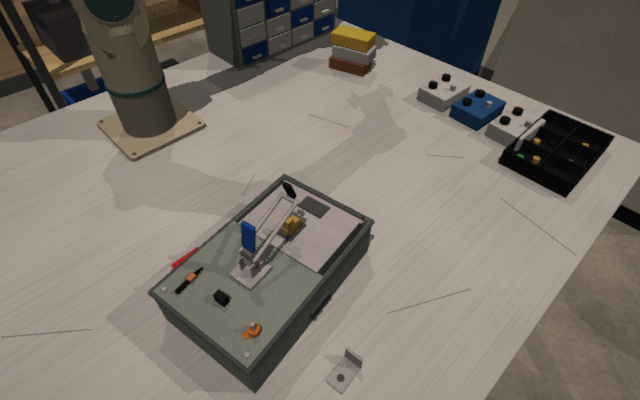

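View pics/top0.png

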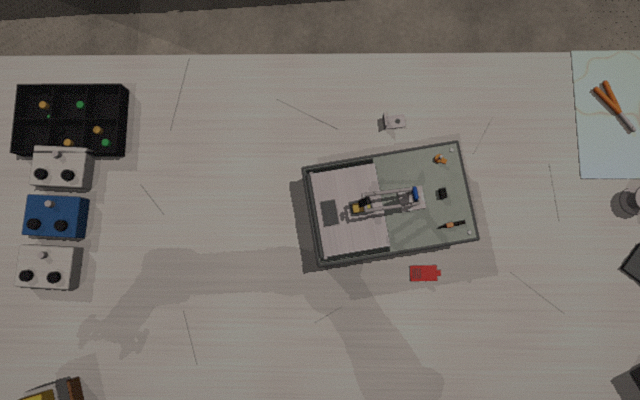

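View pics/wrist0.png

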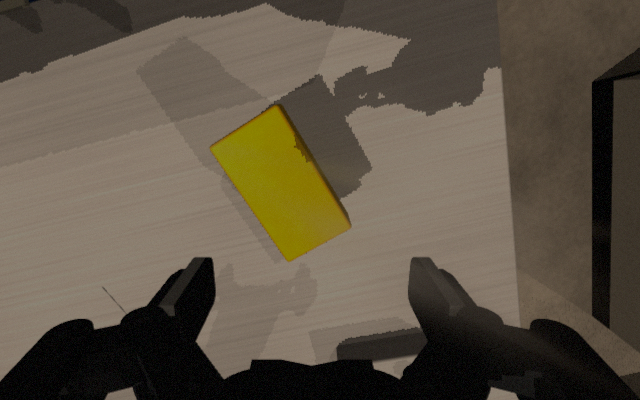

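Run:
```python
import cv2
a=cv2.imread("pics/top0.png")[130:285,290:490]; cv2.imwrite("pics/topz.png",cv2.resize(a,None,fx=4,fy=3.8,interpolation=cv2.INTER_CUBIC))
a=cv2.imread("pics/scene0.png")[170:300,190:390]; cv2.imwrite("pics/scz.png",cv2.resize(a,None,fx=4,fy=4,interpolation=cv2.INTER_CUBIC))
```

```text
(no output)
```

View pics/topz.png

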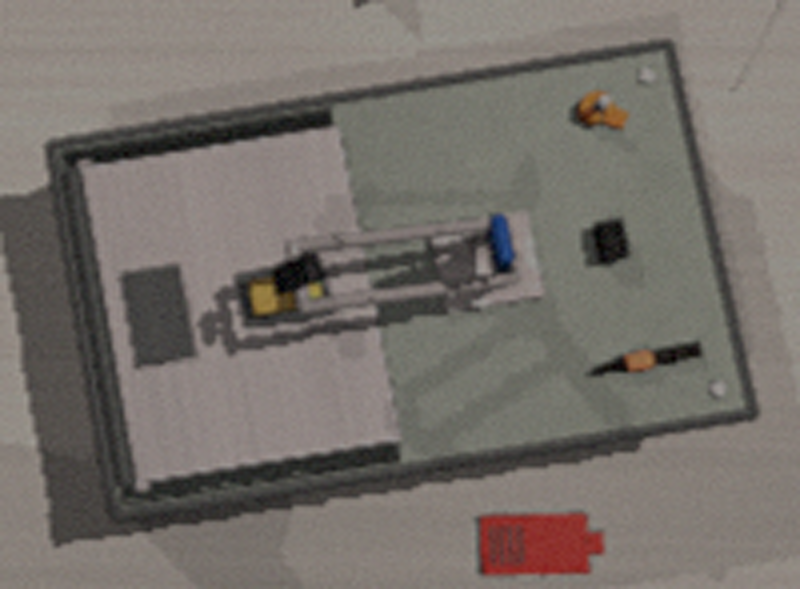

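View pics/scz.png

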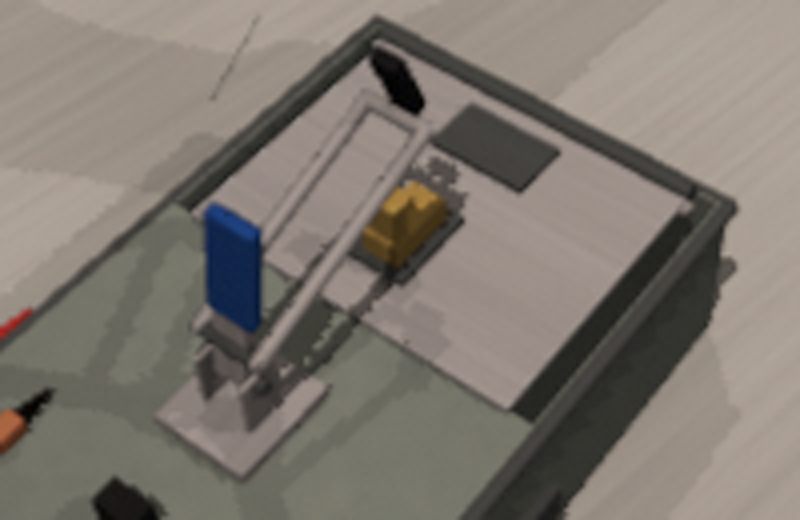

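```bash
cat > h.py <<'E'
import numpy as np, pickle, os
from scipy.spatial.transform import Rotation as Rn
def ray(d,u,v):
    c=-d["R"].T@d["t"]; r=d["R"].T@np.array([(u-d["cx"])/d["fx"],(v-d["cy"])/d["fy"],1]); return c,r
def onz(d,u,v,z):
    c,r=ray(d,u,v); return c+r*(z-c[2])/r[2]
def proj(d,X):
    p=d["R"]@np.asarray(X,float)+d["t"]; return np.array([d["cx"]+d["fx"]*p[0]/p[2],d["cy"]+d["fy"]*p[1]/p[2]])
def tri(rays):
    A=np.zeros((3,3));b=np.zeros(3)
    for c,r in rays:
        r=r/np.linalg.norm(r);P=np.eye(3)-np.outer(r,r);A+=P;b+=P@c
    X=np.linalg.solve(A,b); return X,[np.linalg.norm(np.cross(X-c,r/np.linalg.norm(r))) for c,r in rays]
E
python3 - <<'E'
from h import *
from cell import imaging
T=imaging.get_image("top");S=imaging.get_image("scene")
Z=[(50,145),(672,42),(757,415),(117,520)]
for z in (85,90,95,100):
    P=[onz(T,290+X/4,130+Y/3.8,z)[:2] for X,Y in Z]
    print(z,np.round(P,1).tolist(),[round(float(np.linalg.norm(P[i]-P[(i+1)%4])),1) for i in range(4)],np.mean(P,0))
    e=P[0]-P[1];f=P[3]-P[2];g=P[0]-P[3];h=P[1]-P[2];print(np.degrees(np.arctan2(e[1],e[0])),np.degrees(np.arctan2(f[1],f[0])),np.degrees(np.arctan2(g[1],g[0])),np.degrees(np.arctan2(h[1],h[0])))
# scene corners: far-left(378,17) ,right (735,205)  in zoom
for X,Y in [(378,17),(735,205)]:
    for z in (90,100): print(onz(S,190+X/4,170+Y/4,z))
for u,v in [(152,292),(253,376),(254,366)]: print(onz(S,u,v,90),onz(S,u,v,100))
E
```

```text
85 [[655.0, 101.4], [712.3, -219.1], [510.9, -253.9], [454.2, 65.4]] [325.5, 204.3, 324.4, 204.0] [583.08220229 -76.54622101]
100.13900710289177 100.07918908478955 10.145703425197636 9.825799736857219
90 [[653.9, 101.0], [710.9, -217.5], [510.8, -252.2], [454.3, 65.3]] [323.6, 203.1, 322.4, 202.8] [582.49097132 -75.83079339]
100.13900710289175 100.07918908478955 10.145703425197635 9.825799736857231
95 [[652.9, 100.7], [709.5, -215.9], [510.6, -250.4], [454.5, 65.2]] [321.6, 201.9, 320.5, 201.5] [581.89974034 -75.11536577]
100.13900710289177 100.07918908478956 10.145703425197635 9.825799736857226
100 [[651.9, 100.3], [708.2, -214.3], [510.5, -248.6], [454.7, 65.0]] [319.7, 200.7, 318.5, 200.3] [581.30850937 -74.39993815]
100.13900710289174 100.07918908478955 10.145703425197633 9.825799736857226
[457.28817468  68.10445014  90.        ]
[465.82284293  61.45646272 100.        ]
[657.1454866  102.02241433  90.        ]
[661.91722072  94.73581598 100.        ]
[ 516.42036658 -246.44711883   90.        ] [ 523.8416878  -247.17269678  100.        ]
[ 719.68698099 -212.41373654   90.        ] [ 723.28117739 -213.78009854  100.        ]
[ 710.42813307 -203.59707457   90.        ] [ 714.19665602 -205.12943759  100.        ]
```

```bash
cat >> h.py <<'E'
YAW=np.radians(100.1); C0=np.array([583.,-75.3,0])
B=np.array([[np.cos(YAW),-np.sin(YAW),0],[np.sin(YAW),np.cos(YAW),0],[0,0,1]])
def w2b(X): return B.T@(np.asarray(X,float)-C0)
def b2w(X): return B@np.asarray(X,float)+C0
E
python3 - <<'E'
from h import *
from cell import imaging
import cv2
T=imaging.get_image("top");S=imaging.get_image("scene")
def t(a,b):
    X,e=tri([ray(T,290+a[0]/4,130+a[1]/3.8),ray(S,190+b[0]/4,170+b[1]/4)]); return np.round(X,1),np.round(w2b(X),1),np.round(e,1)
print("tab",t((297,272),(397,80)))
print("bar",t((310,296),(402,113)))
def blue(d):
    h=cv2.cvtColor(d["img"],cv2.COLOR_RGB2HSV); m=cv2.inRange(h,(105,120,40),(125,255,255))
    n,l,s,c=cv2.connectedComponentsWithStats(m); return [(s[i].tolist(),c[i].round(1)) for i in range(1,n) if s[i][4]>20]
print(blue(T));print(blue(S))
for p in [(-45,0,118),(-45,0,196),(-45,0,171),(56.5,0,123),(55,0,128)]:
    a=proj(T,b2w(p));b=proj(S,b2w(p)); print(p,((a-[290,130])*[4,3.8]).round(),((b-[190,170])*4).round())
E
```

```text
tab (array([573.6, -16.3, 189.3]), array([ 59.7,  -1.1, 189.3]), array([0.6, 0.6]))
bar (array([568.5, -18.9, 168.5]), array([ 58. ,   4.4, 168.5]), array([6.9, 6.9]))
[([413, 187, 5, 13, 50], array([414.8, 193. ])), ([23, 195, 65, 43, 1788], array([ 53.1, 214.8])), ([80, 213, 8, 9, 24], array([ 83.7, 217.1]))]
[([236, 0, 5, 8, 34], array([238.1,   3.1])), ([270, 0, 20, 17, 211], array([279. ,   5.4])), ([338, 0, 78, 48, 2392], array([380.3,  16.9])), ([444, 0, 26, 42, 270], array([458.4,  17.4])), ([292, 4, 21, 24, 289], array([301.9,  14.6])), ([429, 7, 7, 9, 23], array([432.4,  11.5])), ([315, 14, 19, 21, 237], array([323.9,  23.3])), ([417, 15, 26, 43, 282], array([431.1,  39.5])), ([424, 20, 11, 7, 28], array([429.7,  22.9])), ([453, 39, 34, 34, 364], array([472.6,  57.9])), ([96, 78, 8, 7, 35], array([99.5, 80.8])), ([60, 83, 40, 22, 273], array([75. , 93.2])), ([450, 91, 55, 39, 1190], array([476.4, 110.4])), ([241, 221, 14, 32, 341], array([248. , 236.5]))]
(-45, 0, 118) [496. 255.] [229. 370.]
(-45, 0, 196) [532. 233.] [202. 240.]
(-45, 0, 171) [520. 241.] [211. 284.]
(56.5, 0, 123) [292. 288.] [396. 197.]
(55, 0, 128) [296. 286.] [393. 191.]
```

Run:
```python
from h import *
from cell import imaging
from scipy.optimize import fsolve
T=imaging.get_image("top");S=imaging.get_image("scene")
X,e=tri([ray(T,414.8,193),ray(S,248,236.5)]);b=w2b(X);print("paddle",b.round(1),e)
print("lever",np.arctan2(-(b[0]+45),b[2]-118))
def fk(l,t):
    R=lambda a,v:np.array([np.cos(a)*v[0]-np.sin(a)*v[1],np.sin(a)*v[0]+np.cos(a)*v[1]])
    h=np.array([-45,118])+R(l,[-3.3,15.65]); return h,h+R(t,[109,0]),h+R(t,[117,15])
# tab z,x
for t0 in (.3,.6): print(fsolve(lambda q:fk(*q)[2]-[59.7,189.3],[-.3,t0]))
for l in (-.1,-.2,-.3,-.4): 
  for t in (.3,.4,.5): print(l,t,[v.round(1).tolist() for v in fk(l,t)])
```

```text
paddle [-35.6  -1.9 173.2] [np.float64(0.13303264812948942), np.float64(0.13303264812941867)]
lever -0.16863169334433198
[-0.24007498  0.36057239]
[-0.24007498  0.36057239]
-0.1 0.3 [[-46.7, 133.9], [57.4, 166.1], [60.6, 182.8]]
-0.1 0.4 [[-46.7, 133.9], [53.7, 176.3], [55.2, 193.3]]
-0.1 0.5 [[-46.7, 133.9], [48.9, 186.2], [48.8, 203.2]]
-0.2 0.3 [[-45.1, 134.0], [59.0, 166.2], [62.2, 182.9]]
-0.2 0.4 [[-45.1, 134.0], [55.3, 176.4], [56.8, 193.4]]
-0.2 0.5 [[-45.1, 134.0], [50.5, 186.3], [50.4, 203.3]]
-0.3 0.3 [[-43.5, 133.9], [60.6, 166.1], [63.8, 182.8]]
-0.3 0.4 [[-43.5, 133.9], [56.9, 176.4], [58.4, 193.3]]
-0.3 0.5 [[-43.5, 133.9], [52.1, 186.2], [52.0, 203.2]]
-0.4 0.3 [[-41.9, 133.7], [62.2, 165.9], [65.4, 182.6]]
-0.4 0.4 [[-41.9, 133.7], [58.5, 176.1], [60.0, 193.1]]
-0.4 0.5 [[-41.9, 133.7], [53.7, 186.0], [53.5, 203.0]]
```

```bash
python3 -m inch '[1,3,-1,-2.8,0,5,0, 1,6.5,-2,-6,0,10,0, 1,10,-3,-9.3,0,15,0, 1,13.5,-4,-12.6,0,20,0, 1,17,-5,-15.9,0,25,0, 1,20.5,-6,-19.2,0,31,0, 1,24,-7,-22.5,0,37,0, 1,27.5,-8,-25.8,0,43,0, 1,31,-9,-29.1,0,49,0, 1,34.5,-10,-32.4,0,55,0, 1,38,-10,-35.7,0,61,0, 1,41.5,-10,-39,0,66,0]'
python3 - <<'E'
from h import *
from cell import ctrl
s=ctrl.read_state();R=Rn.from_euler('xyz',s["tool_rot"]).as_matrix()
print(s,R); print(R.T@(np.array([574,-16,330])-s["eef_pos"]))
E
```

```text
clock: 1.65
eef_pos: [466.3, 151.1, 332.1]
tool_rot: [-1.569, 0.001, -1.398]
force: [0.1, 0.2, -1.2]
width: 85.4
{'clock': 1.65, 'qpos': array([-0.71833845,  0.30857874,  0.4668519 ,  1.81657295, -0.15896278,
        1.05132463, -0.0189507 ]), 'qd': array([ 0.776204  ,  0.22180491,  0.34760607, -0.23406521, -0.20896057,
        0.09106118,  0.32188108]), 'tau': array([ -3.32376525, -39.00610328,   3.3115489 , -18.53628159,
         0.35413985,   0.14521295,  -0.4267354 ]), 'eef_pos': array([466.2878702 , 151.06608304, 332.10365473]), 'tool_rot': array([-1.56902968e+00,  9.06110990e-04, -1.39825577e+00]), 'force': array([ 0.09206172,  0.23205979, -1.24800564]), 'torque': array([0.01698653, 0.01438568, 0.02815588]), 'width': 85.39390963395886} [[ 1.71685659e-01  1.58484532e-03  9.85150508e-01]
 [-9.85151366e-01  1.19596271e-03  1.71683885e-01]
 [-9.06110866e-04 -9.99998029e-01  1.76664218e-03]]
[183.07991405   2.07455284  77.42638874]
```

```bash
python3 -m inch '[1,4,0,1.8,0,0,0, 1,8.5,0,3.5,0,0,0, 1,13,0,5.5,0,0,0, 1,16.5,0,7,0,0,0, 1,18.2,0,7.7,0,0,0, 1,18.2,0,7.7,0,0,0, 1,18.2,0,7.7,0,0,0]'
python3 - <<'E'
from h import *
from cell import ctrl,imaging
import cv2
for n in ("wrist","top","scene"):
    d=imaging.get_image(n);cv2.imwrite(f"pics/{n}1.png",d["img"][:,:,::-1]); pickle.dump(d,open(f"{n}1.pkl","wb"))
s=ctrl.read_state();R=Rn.from_euler('xyz',s["tool_rot"]).as_matrix()
d=pickle.load(open("wrist1.pkl","rb"));c=-d["R"].T@d["t"];print(s["eef_pos"],s["force"],"cam in tool",R.T@(c-s["eef_pos"]),"bin",w2b(c))
E
```

```text
clock: 2.35
eef_pos: [572.6, -12.6, 331.1]
tool_rot: [-1.571, 0.001, -1.395]
force: [0.3, 0.5, -0.1]
width: 85.3
[572.47102084 -11.21053202 331.29295658] [ 0.25117489 -0.5348708   0.12952583] cam in tool [ -72.66466204 -142.97577509   -0.66907595] bin [ 1.37431308e+02 -7.49812914e-02  4.74357417e+02]
```

View pics/wrist1.png

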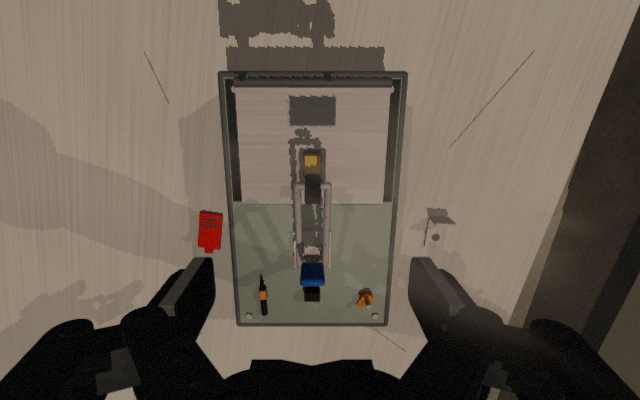

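Run:
```python
from h import *
import cv2
a=cv2.imread("pics/wrist1.png")[130:310,250:380]; cv2.imwrite("pics/w1z.png",cv2.resize(a,None,fx=4,fy=3.3,interpolation=cv2.INTER_CUBIC))
d=pickle.load(open("wrist1.pkl","rb"))
for z in (90,97):
    P=[onz(d,u,v,z) for u,v in [(219.5,72.5),(406.5,72.5),(388,326),(236,326)]];print(z,np.round(P,1).tolist(),np.mean(P,0).round(1))
    e=(P[0]+P[1]-P[2]-P[3]);print(np.linalg.norm(e)/2,np.linalg.norm(P[0]-P[1]),np.linalg.norm(P[2]-P[3]),np.degrees(np.arctan2(e[1],e[0])))
```

```text
90 [[456.3, 68.7, 90.0], [655.9, 104.2, 90.0], [714.6, -215.6, 90.0], [509.6, -252.0, 90.0]] [584.1 -73.7  90. ]
325.128282255807 202.74716372442873 208.16590228862626 99.91652834579854
97 [[458.2, 68.6, 97.0], [654.2, 103.4, 97.0], [711.7, -210.6, 97.0], [510.5, -246.3, 97.0]] [583.6 -71.2  97. ]
319.2069760053448 199.05468874349066 204.37474007473756 99.91652834579853
```

View pics/w1z.png

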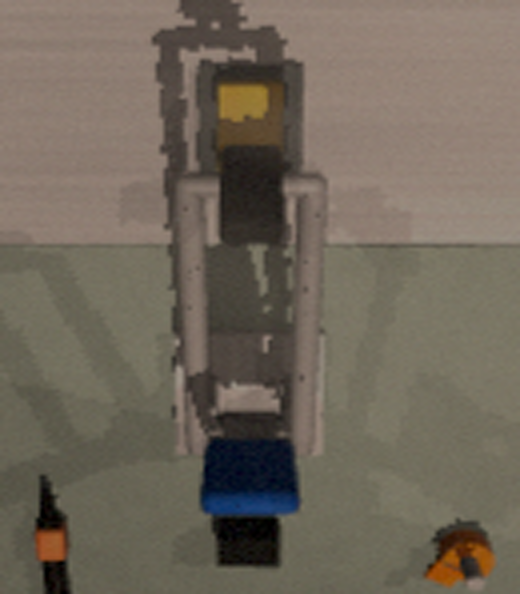

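View pics/scene1.png

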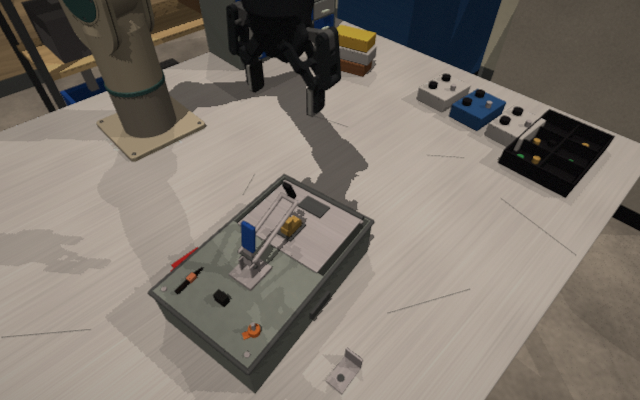

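```bash
sed -i 's/100.1); C0=.*/100.0); C0=np.array([583.4,-74.0,0])/' h.py
cat >> h.py <<'E'
def R2(a,v): return np.array([np.cos(a)*v[0]-np.sin(a)*v[1],np.sin(a)*v[0]+np.cos(a)*v[1]])
def fkb(l,t,p):  # bail-frame (x,z) -> bin (x,z)
    return np.array([-45,118])+R2(l,[-3.3,15.65])+R2(t,p)
def fkl(l,p): return np.array([-45,118])+R2(l,p)
E
python3 - <<'E'
from h import *
from scipy.optimize import least_squares
W,T,S=[pickle.load(open(n+"1.pkl","rb")) for n in ("wrist","top","scene")]
obs=[("b",(113,34),W,(313.1,202.7)),("b",(109,0),W,(312.8,185.5)),("l",(0,53),T,(414.8,193)),("l",(0,53),S,(248,236.5)),("b",(117,15),T,(364.2,201.6)),("b",(117,15),S,(289.2,190))]
def res(q,full=False):
    o=[]
    for k,p,d,uv in obs:
        x,z=(fkl(q[0],p) if k=="l" else fkb(q[0],q[1],p))
        o.append(proj(d,b2w([x,q[2],z]))-uv)
    return np.ravel(o)
r=least_squares(res,[-.2,.36,0]);print(r.x,r.fun.reshape(-1,2).round(1))
l,t,_=r.x
# paddle wrist edges
for p in [(4,78),(-4,78),(4,28)]: x,z=fkl(l,p);print(p,proj(W,b2w([x,0,z])))
for z in(118,): print(proj(W,b2w([55,0,128])), proj(W,b2w([-45,0,90])))
E
```

```text
[-0.16310683  0.33484518 -0.55442628] [[-0.3  0.8]
 [-0.2 -0.2]
 [-0.4  0.7]
 [ 0.1  0.8]
 [-1.1 -0. ]
 [ 0.4  0.8]]
(4, 78) [311.93603638 278.96109873]
(-4, 78) [311.92332453 287.00246303]
(4, 28) [311.84502367 262.14075721]
[311.97079335 177.49639197] [311.76960152 247.66652312]
```

```bash
cat >> h.py <<'E'
def tgt(x,y,z,t,s=None):
    """TCP at bin (x,y,z), tool tilted t; returns shift cm, rotvec deg in tool axes from current state"""
    from cell import ctrl
    s=s or ctrl.read_state(); R=Rn.from_euler('xyz',s["tool_rot"]).as_matrix()
    ex=B@np.array([-np.cos(t),0,-np.sin(t)]); ey=B@np.array([np.sin(t),0,-np.cos(t)]); G=np.column_stack([ex,ey,np.cross(ex,ey)])
    return (R.T@(b2w([x,y,z])-s["eef_pos"])/10).round(2), np.degrees(Rn.from_matrix(R.T@G).as_rotvec()).round(2)
E
python3 - <<'E'
from h import *
from cell import ctrl
s=ctrl.read_state();print(s["eef_pos"],w2b(s["eef_pos"]),s["tool_rot"],s["clock"])
for zz in (60,10):
    x,z=fkb(-.165,.336,(117,zz));print(zz,x,z,tgt(x,-.5,z,.336))
E
```

```text
[572.47102084 -11.21053202 331.29295658] [ 6.37333522e+01 -1.40333282e-01  3.31292957e+02] [-1.57106809e+00  1.21950803e-03 -1.39219849e+00] 2.5
60 44.990048461420784 229.20081368224868 (array([ 1.89, 10.21,  0.03]), array([ 0.05,  0.23, 19.18]))
10 61.47571924349893 181.99676026662627 (array([ 0.24, 14.93,  0.04]), array([ 0.05,  0.23, 19.18]))
```

```bash
python3 -m inch '[1,0.5,2,0,0,0,5, 1,1,4.5,0,0,0.1,11, 1,1.5,7.5,0,0,0.2,16, 1,1.9,10.2,0,0,0.2,19.2, 1,1.9,10.2,0,0,0.2,19.2, 1,1.9,10.2,0,0,0.2,19.2]'
python3 - <<'E'
from h import *
from cell import ctrl,imaging
import cv2
for n in ("wrist","scene"):
    d=imaging.get_image(n);cv2.imwrite(f"pics/{n}2.png",d["img"][:,:,::-1]); pickle.dump(d,open(f"{n}2.pkl","wb"))
s=ctrl.read_state()
x,z=fkb(-.165,.336,(117,10));print(s["eef_pos"],s["force"],tgt(x,-.5,z,.336))
W=pickle.load(open("wrist2.pkl","rb"))
for p in [(113,34),(121,34),(121,-4),(109,0)]: x,z=fkb(-.165,.336,p);print(p,proj(W,b2w([x,-.55,z])))
a=cv2.imread("pics/wrist2.png")[130:400,170:460];cv2.imwrite("pics/w2z.png",cv2.resize(a,None,fx=2.2,fy=2.2))
E
```

```text
clock: 3.1
eef_pos: [576.3, -30.7, 229.7]
tool_rot: [-1.572, 0.335, -1.398]
force: [1.1, 0.7, 0.4]
width: 85.4
[577.23383306 -29.85155478 231.22144292] [-0.117028    0.60150987  0.71238098] (array([ 0.02,  5.21, -0.12]), array([-0.11,  0.11,  0.09]))
(113, 34) [312.72168151 242.48885262]
(121, 34) [312.7230861  229.17330971]
(121, -4) [312.49326121 207.36158078]
(109, 0) [312.51538119 226.53330331]
```

View pics/w2z.png

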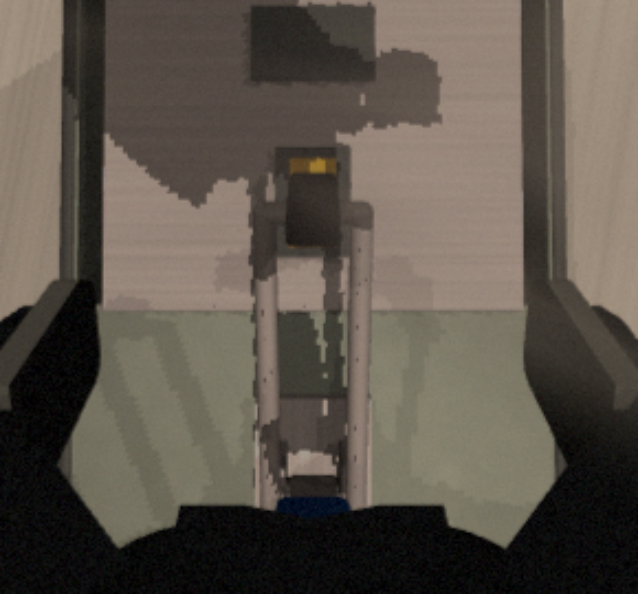

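View pics/scene2.png

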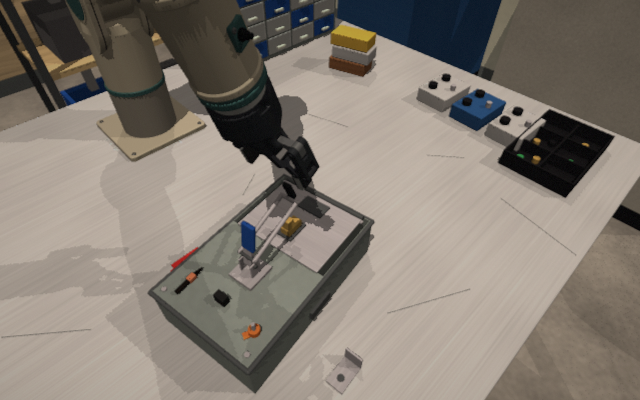

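```bash
python3 -m inch '[1,0,2,-0.1,0,0,0, 1,0,4,-0.1,0,0,0, 1,0,5.2,-0.1,0,0,0, 1,0,5.2,-0.1,0,0,0, 0.4,0,5.2,-0.1,0,0,0, 0.4,0,5.2,-0.1,0,0,0, 0.4,0,5.2,-0.1,0,0,0]'
python3 - <<'E'
from h import *
from cell import ctrl,imaging
import cv2
for n in ("wrist",):
    d=imaging.get_image(n);cv2.imwrite(f"pics/{n}3.png",d["img"][:,:,::-1]); pickle.dump(d,open(f"{n}3.pkl","wb"))
s=ctrl.read_state()
x,z=fkb(-.165,.336,(117,10));print(s["eef_pos"],s["force"],s["width"],tgt(x,-.5,z,.336))
E
```

```text
clock: 3.9
eef_pos: [573.0, -15.6, 181.1]
tool_rot: [-1.57, 0.334, -1.398]
force: [-0.1, 0.2, 0.2]
width: 43.9
[572.85060202 -15.5741823  180.89806915] [-0.39233839  0.40064726  0.35559706] 36.08571765941382 (array([-0.24, -0.03,  0.07]), array([-0.08, -0.12,  0.09]))
```

View pics/wrist3.png

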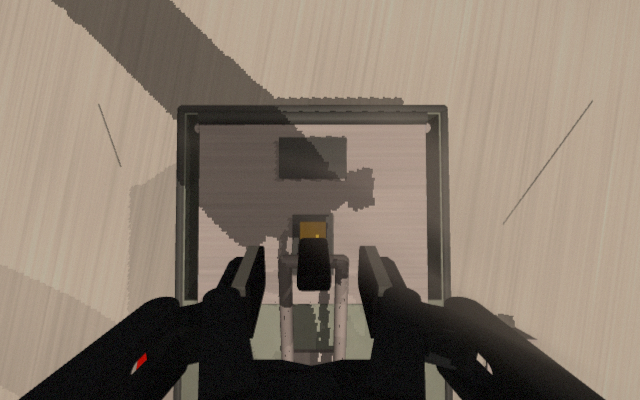

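```bash
python3 -m inch '[0.3,-0.2,0,0.05,0,0,0, 0.2,-0.2,0,0.05,0,0,0, 0.1,-0.2,0,0.05,0,0,0, 0,-0.2,0,0.05,0,0,0, 0,-0.2,0,0.05,0,0,0, 0,-0.2,0,0.05,0,0,0, 0,-0.2,0,0.05,0,0,0, 0,-0.2,0,0.05,0,0,0]'
python3 - <<'E'
from h import *
from cell import ctrl,imaging
import cv2
for n in ("wrist","scene"):
    d=imaging.get_image(n);cv2.imwrite(f"pics/{n}4.png",d["img"][:,:,::-1]); pickle.dump(d,open(f"{n}4.pkl","wb"))
s=ctrl.read_state()
print(s["eef_pos"],w2b(s["eef_pos"]),s["tool_rot"],s["force"],s["width"])
a=cv2.imread("pics/scene4.png")[170:300,190:390]; cv2.imwrite("pics/sc4z.png",cv2.resize(a,None,fx=4,fy=4,interpolation=cv2.INTER_CUBIC))
E
```

```text
clock: 4.75
eef_pos: [572.9, -12.9, 181.0]
tool_rot: [-1.571, 0.335, -1.398]
force: [2.8, 2.6, 1.4]
width: 12.7
[572.88748108 -12.85713338 181.02904739] [ 62.03944884  -0.26453723 181.02904739] [-1.57062618  0.33539742 -1.39799098] [3.32261108 3.02977868 1.38238945] 12.636364875511475
```

View pics/wrist4.png

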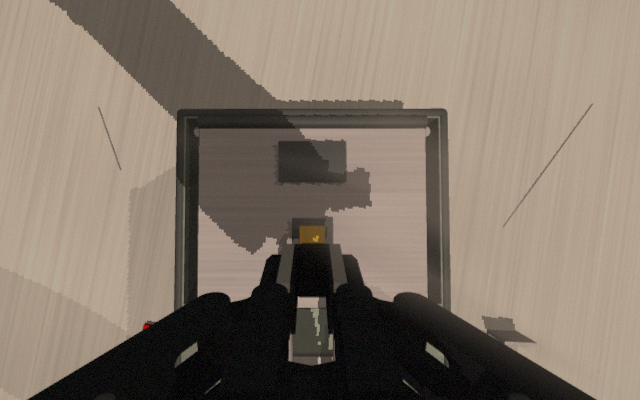

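View pics/sc4z.png

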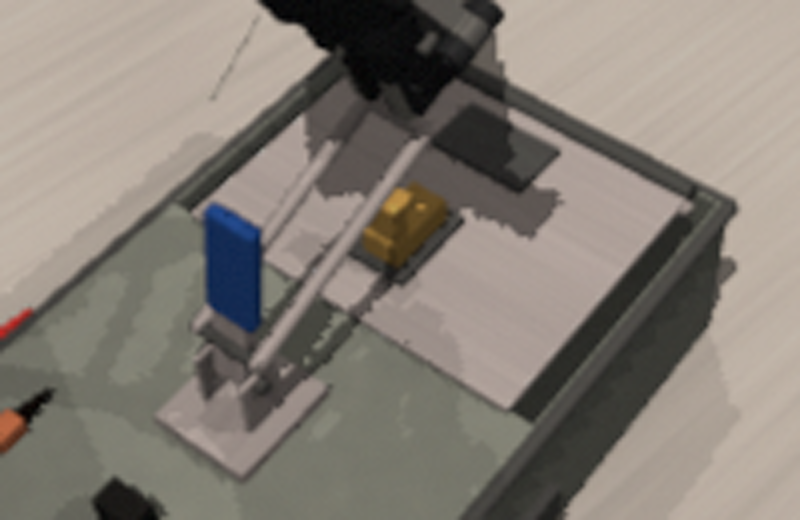

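```bash
python3 -m inch '[0.35,0,0,0.05,0,0,0, 0.35,0,0,0.05,0,0,0, 0.35,-0.35,-0.35,0.05,0,0,0, 0.25,-0.35,-0.35,0.05,0,0,0, 0,-0.35,-0.35,0.05,0,0,0, 0,-0.35,-0.35,0.05,0,0,0, 0,-0.35,-0.35,0.05,0,0,0, 0,-0.35,-0.35,0.05,0,0,0, 0,-0.35,-0.35,0.05,0,0,0]'
python3 - <<'E'
from h import *
from cell import ctrl,imaging
import cv2
for n in ("wrist","scene"):
    d=imaging.get_image(n);cv2.imwrite(f"pics/{n}5.png",d["img"][:,:,::-1]); pickle.dump(d,open(f"{n}5.pkl","wb"))
s=ctrl.read_state()
print(s["eef_pos"],w2b(s["eef_pos"]),s["tool_rot"],s["force"],s["width"])
E
```

```text
clock: 5.75
eef_pos: [572.9, -10.8, 185.4]
tool_rot: [-1.571, 0.335, -1.398]
force: [1.2, 0.9, 1.2]
width: 12.7
[572.83103153 -10.82195937 185.36595837] [ 64.05350635  -0.56234953 185.36595837] [-1.57108103  0.33525122 -1.39818449] [1.59948703 1.08211585 1.09535566] 12.484618493108158
```

View pics/wrist5.png

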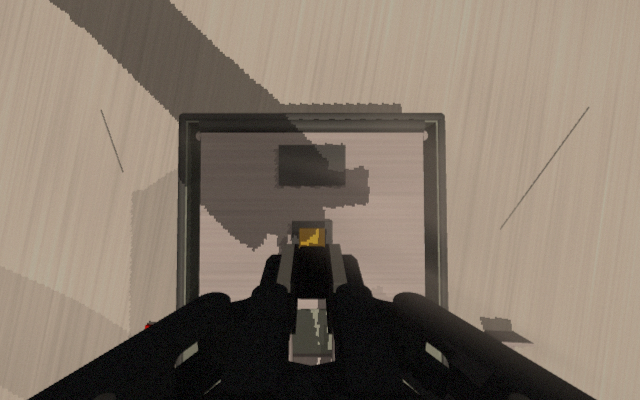

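```bash
cat >> h.py <<'E'
def ik(bx,bz):
    P=np.array([-45,118.]);v=np.array([bx,bz])-P;d=np.hypot(*v);r=np.hypot(3.3,15.65)
    a=np.arccos((r*r+d*d-109**2)/(2*r*d));el=np.arctan2(v[1],v[0])+a
    h=P+r*np.array([np.cos(el),np.sin(el)]); l=el-np.arctan2(15.65,-3.3); t=np.arctan2(bz-h[1],bx-h[0]); return l,t
E
python3 - <<'E'
from h import *
from cell import ctrl
s=ctrl.read_state();tc=w2b(s["eef_pos"])
h=fkb(-.165,.336,(0,0));tb=R2(-.336,tc[[0,2]]-h);print("tcp in bail",tb,"bar",fkb(-.165,.336,(109,0)))
for bx,bz in [(59,165),(62,157),(65,148),(67,139),(67,130),(67,122),(67,117)]:
    l,t=ik(bx,bz);x,z=fkb(l,t,tb);print((bx,bz),"lever",round(l,3),"bail",round(t,3),(x.round(1),z.round(1)),*tgt(x,-.5,z,t,s))
E
```

```text
tcp in bail [120.54450982  12.33086516] bar [ 57.22020485 169.91824226]
(59, 165) lever -0.177 bail 0.289 (np.float64(66.6), np.float64(180.1)) [-0.06  0.58 -0.01] [-0.02 -0.1  -2.68]
(62, 157) lever -0.236 bail 0.213 (np.float64(70.7), np.float64(171.5)) [-0.17  1.53 -0.01] [-0.01 -0.11 -7.02]
(65, 148) lever -0.328 bail 0.13 (np.float64(74.8), np.float64(161.7)) [-0.24  2.59 -0.01] [-1.000e-02 -1.100e-01 -1.176e+01]
(67, 139) lever -0.405 bail 0.049 (np.float64(77.9), np.float64(151.9)) [-0.21  3.62 -0.01] [ -0.    -0.11 -16.41]
(67, 130) lever -0.401 bail -0.034 (np.float64(79.0), np.float64(141.9)) [ 0.02  4.59 -0.01] [ -0.    -0.11 -21.15]
(67, 122) lever -0.436 bail -0.106 (np.float64(79.8), np.float64(133.0)) [ 0.24  5.46 -0.01] [  0.    -0.11 -25.31]
(67, 117) lever -0.476 bail -0.151 (np.float64(80.3), np.float64(127.5)) [ 0.37  6.   -0.01] [ 1.000e-02 -1.100e-01 -2.787e+01]
```

```bash
python3 -m inch '[0,-0.03,0.3,0,0,0,-1.3, 0,-0.06,0.6,0,0,0,-2.7, 0,-0.11,1.05,0,0,0,-4.8, 0,-0.17,1.53,0,0,0,-7, 0,-0.2,2.05,0,0,0,-9.4, 0,-0.24,2.6,0,0,0,-11.8, 0,-0.24,2.6,0,0,0,-11.8]'
python3 - <<'E'
from h import *
from cell import ctrl,imaging
import cv2
for n in ("scene","top"):
    d=imaging.get_image(n);cv2.imwrite(f"pics/{n}6.png",d["img"][:,:,::-1]); pickle.dump(d,open(f"{n}6.pkl","wb"))
s=ctrl.read_state()
print(s["eef_pos"],w2b(s["eef_pos"]),s["tool_rot"],"F bin",B.T@s["force"],s["torque"],s["width"])
a=cv2.imread("pics/scene6.png")[170:300,190:390]; cv2.imwrite("pics/sc6z.png",cv2.resize(a,None,fx=4,fy=4,interpolation=cv2.INTER_CUBIC))
tb=[120.54,12.33]
for bx,bz in [(66,143.5),(67,139),(67.5,134.5),(67.5,130),(67.5,122),(67,117)]:
    l,t=ik(bx,bz);x,z=fkb(l,t,tb);print((bx,bz),"lever",round(l,3),"bail",round(t,3),(x.round(1),z.round(1)),*tgt(x,-.5,z,t,s))
E
```

```text
clock: 6.55
eef_pos: [570.7, 0.7, 160.9]
tool_rot: [-1.571, 0.126, -1.395]
force: [1.2, 1.1, 0.2]
width: 12.5
[5.70807876e+02 3.90443991e-01 1.61617628e+02] [ 75.44688536  -0.5169438  161.61762807] [-1.57129383  0.12964385 -1.39719002] F bin [ 1.32430396 -2.1513069   1.79306013] [ 0.18495381 -0.29244148 -0.08037579] 12.840667539742006
(66, 143.5) lever -0.36 bail 0.089 (np.float64(76.4), np.float64(156.8)) [-0.03  0.49 -0.  ] [ 0.02 -0.05 -2.33]
(67, 139) lever -0.405 bail 0.049 (np.float64(77.9), np.float64(151.9)) [-0.12  1.   -0.  ] [ 0.02 -0.05 -4.63]
(67.5, 134.5) lever -0.429 bail 0.008 (np.float64(78.9), np.float64(146.9)) [-0.16  1.5  -0.  ] [ 0.02 -0.05 -6.96]
(67.5, 130) lever -0.432 bail -0.033 (np.float64(79.4), np.float64(141.9)) [-0.14  2.   -0.  ] [ 0.03 -0.05 -9.32]
(67.5, 122) lever -0.467 bail -0.105 (np.float64(80.3), np.float64(133.0)) [-0.11  2.9  -0.  ] [  0.03  -0.05 -13.46]
(67, 117) lever -0.476 bail -0.151 (np.float64(80.3), np.float64(127.5)) [-0.04  3.45 -0.  ] [  0.03  -0.05 -16.09]
```

View pics/sc6z.png

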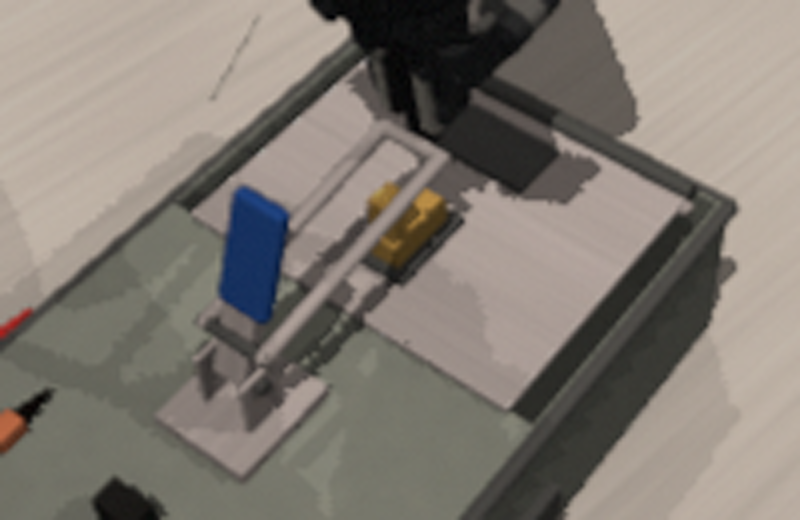

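```bash
python3 -m inch '[0,-0.03,0.4,0,0,0,-2, 0,-0.1,0.8,0,0,0,-3.9, 0,-0.14,1.2,0,0,0,-5.7, 0,-0.16,1.6,0,0,0,-7.5, 0,-0.14,2,0,0,0,-9.3, 0,-0.14,2,0,0,0,-9.3]'
cat >> h.py <<'E'
def look(k):
    from cell import ctrl,imaging
    import cv2
    D={}
    for n in ("scene","top"):
        d=imaging.get_image(n);cv2.imwrite(f"pics/{n}{k}.png",d["img"][:,:,::-1]);D[n]=d
    a=D["scene"]["img"][150:300,190:390,::-1]; cv2.imwrite(f"pics/sc{k}z.png",cv2.resize(a,None,fx=4,fy=4,interpolation=cv2.INTER_CUBIC))
    s=ctrl.read_state()
    print("clock",s["clock"],"tcp bin",w2b(s["eef_pos"]).round(2),s["tool_rot"].round(3),"F bin",(B.T@s["force"]).round(2),s["width"])
    r=[]
    for n,(u0,u1,v0,v1) in (("scene",(200,300,190,270)),("top",(390,480,160,230))):
        h=cv2.cvtColor(D[n]["img"],cv2.COLOR_RGB2HSV)[v0:v1,u0:u1]; m=cv2.inRange(h,(105,120,40),(125,255,255)); M=cv2.moments(m,True)
        if M["m00"]>5: r.append(ray(D[n],u0+M["m10"]/M["m00"],v0+M["m01"]/M["m00"]))
    if len(r)==2:
        X,e=tri(r);b=w2b(X);print("paddle",b.round(1),"err",np.round(e[0],1),"lever",np.arctan2(-(b[0]+45),b[2]-118).round(3))
    return s
E
python3 - <<'E'
from h import *
s=look(7)
tb=[120.54,12.33]
for bx,bz in [(67.5,122),(67,117)]:
    l,t=ik(bx,bz);x,z=fkb(l,t,tb);print((bx,bz),"lever",round(l,3),"bail",round(t,3),(x.round(1),z.round(1)),*tgt(x,-.5,z,t,s))
E
```

```text
clock: 7.25
eef_pos: [570.1, 4.3, 141.6]
tool_rot: [-1.572, -0.033, -1.397]
force: [1.3, 2.0, 0.9]
width: 12.3
clock 7.35 tcp bin [ 79.3   -0.55 142.07] [-1.571 -0.031 -1.398] F bin [ 3.82 -2.24  1.77] 12.811151377505373
paddle [-23.5  -0.3 167.7] err 0.1 lever -0.409
(67.5, 122) lever -0.467 bail -0.105 (np.float64(80.3), np.float64(133.0)) [-0.13  0.9  -0.01] [ 0.04 -0.1  -4.24]
(67, 117) lever -0.476 bail -0.151 (np.float64(80.3), np.float64(127.5)) [-0.14  1.46 -0.  ] [ 0.04 -0.1  -6.87]
```

View pics/sc7z.png

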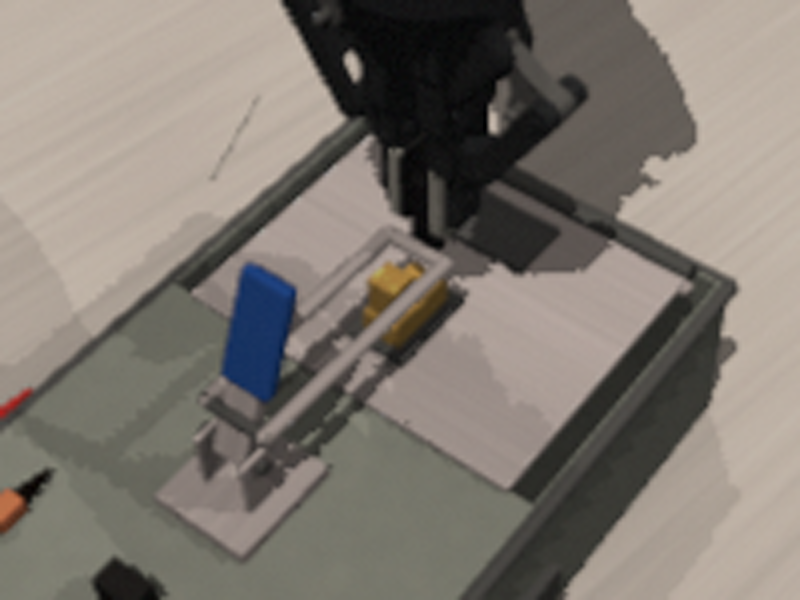

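```bash
python3 -m inch '[0,-0.04,0.25,0,0,0,-1.2, 0,-0.08,0.5,0,0,0,-2.4, 0,-0.12,0.75,0,0,0,-3.6, 0,-0.13,1,0,0,0,-4.8, 0,-0.14,1.25,0,0,0,-5.9, 0,-0.14,1.45,0,0,0,-6.9, 0,-0.14,1.45,0,0,0,-6.9]'
python3 - <<'E'
from h import *
s=look(8)
tb=[120.54,12.33]
for bx,bz in [(67,117),(64,117),(60,117),(58,117),(55,117),(52,117)]:
    l,t=ik(bx,bz);x,z=fkb(l,t,tb);print((bx,bz),"lever",round(l,3),"bail",round(t,3),(x.round(1),z.round(1)),*tgt(x,-.5,z,t,s))
E
```

```text
clock: 8.05
eef_pos: [569.9, 4.9, 126.9]
tool_rot: [-1.572, -0.155, -1.397]
force: [1.7, 2.0, 1.2]
width: 12.4
clock 8.15 tcp bin [ 79.95  -0.47 127.23] [-1.571 -0.154 -1.398] F bin [ 1.71 -1.66  0.59] 12.176999967007648
paddle [-21.8  -0.2 167. ] err 0.1 lever -0.442
(67, 117) lever -0.476 bail -0.151 (np.float64(80.3), np.float64(127.5)) [-0.03 -0.03  0.  ] [ 0.05 -0.08  0.14]
(64, 117) lever -0.291 bail -0.156 (np.float64(77.3), np.float64(127.4)) [0.26 0.02 0.  ] [ 0.05 -0.08 -0.14]
(60, 117) lever -0.038 bail -0.154 (np.float64(73.3), np.float64(127.4)) [0.66 0.08 0.  ] [ 0.05 -0.08 -0.05]
(58, 117) lever 0.096 bail -0.15 (np.float64(71.3), np.float64(127.5)) [0.86 0.11 0.  ] [ 0.05 -0.08  0.22]
(55, 117) lever 0.315 bail -0.137 (np.float64(68.1), np.float64(127.6)) [1.18 0.14 0.  ] [ 0.05 -0.08  0.96]
(52, 117) lever 0.577 bail -0.113 (np.float64(64.9), np.float64(127.9)) [1.5  0.16 0.01] [ 0.05 -0.08  2.31]
```

View pics/sc8z.png

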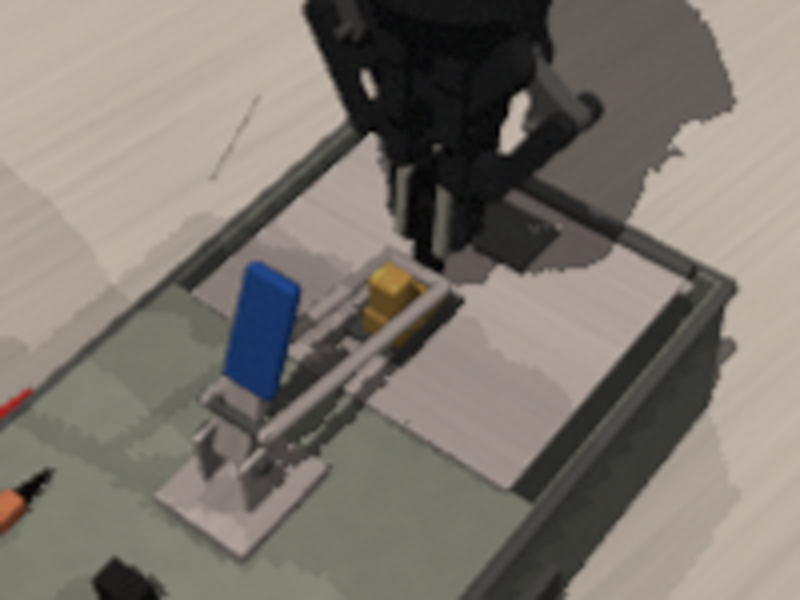

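```bash
python3 -m inch '[0,0.1,0.01,0,0,0,0, 0,0.2,0.02,0,0,0,0, 0,0.3,0.04,0,0,0,0, 0,0.4,0.05,0,0,0,0, 0,0.5,0.06,0,0,0,0, 0,0.6,0.07,0,0,0,0, 0,0.6,0.07,0,0,0,0]'
python3 - <<'E'
from h import *
s=look(9)
E
```

```text
clock: 8.85
eef_pos: [570.9, -0.5, 127.7]
tool_rot: [-1.571, -0.152, -1.398]
force: [0.4, 4.4, 1.2]
width: 12.9
clock 8.95 tcp bin [ 74.24  -0.47 127.65] [-1.571 -0.152 -1.398] F bin [ 4.53 -2.01  1.51] 12.10006650328716
paddle [-40.   -0.9 173.9] err 0.3 lever -0.089
```

```bash
python3 -m inch '[0,0.05,0.01,0,0,0,0, 0,0.1,0.01,0,0,0,0, 0,0.1,0.01,0,0,0,0]'; python3 -m inch '[0,0.05,0.01,0,0,0,0.1, 0,0.1,0.01,0,0,0,0.1, 0,0.1,0.01,0,0,0,0.1]'
python3 - <<'E'
from h import *
s=look(10)
E
```

```text
clock: 9.25
eef_pos: [571.2, -2.5, 127.6]
tool_rot: [-1.571, -0.154, -1.398]
force: [1.9, 4.4, 1.5]
width: 12.3
clock: 9.55
eef_pos: [571.4, -3.7, 127.7]
tool_rot: [-1.571, -0.152, -1.398]
force: [1.3, 4.1, 0.5]
width: 12.2
clock 9.65 tcp bin [ 71.38  -0.45 127.7 ] [-1.571 -0.152 -1.398] F bin [ 3.22 -2.82  0.27] 12.42754577194972
paddle [-50.5  -0.5 173.8] err 0.3 lever 0.098
```

```bash
python3 -m inch '[0,0.05,0.01,0,0,0,0.1, 0,0.1,0.01,0,0,0,0.2, 0,0.1,0.01,0,0,0,0.2]'; python3 -m inch '[0,0.05,0.01,0,0,0,0.1, 0,0.1,0.01,0,0,0,0.2, 0,0.1,0.01,0,0,0,0.2]'
python3 - <<'E'
from h import *
s=look(11)
E
```

```text
clock: 9.95
eef_pos: [571.6, -4.6, 127.8]
tool_rot: [-1.571, -0.148, -1.398]
force: [2.3, 3.6, 1.1]
width: 12.7
clock: 10.25
eef_pos: [571.8, -5.6, 127.8]
tool_rot: [-1.571, -0.145, -1.398]
force: [2.0, 3.6, 0.6]
width: 12.5
clock 10.35 tcp bin [ 69.38  -0.41 127.84] [-1.571 -0.145 -1.398] F bin [ 3.18 -2.88  1.37] 12.742681963637851
paddle [-57.6  -0.3 172.3] err 0.3 lever 0.228
```

```bash
python3 -m inch '[0,0.05,0.01,0,0,0,0.15, 0,0.05,0.01,0,0,0,0.15]';  python3 -m inch '[0,0.05,0,0,0,0,0.15, 0,0.05,0,0,0,0,0.15]'; python3 -m inch '[0,0.05,0.01,0,0,0,0.15, 0,0.05,0.01,0,0,0,0.15]'
python3 - <<'E'
from h import *
s=look(12)
E
```

```text
clock: 10.55
eef_pos: [571.8, -6.1, 127.8]
tool_rot: [-1.571, -0.142, -1.398]
force: [2.1, 4.3, 1.3]
width: 12.4
clock: 10.75
eef_pos: [571.9, -6.6, 127.9]
tool_rot: [-1.571, -0.14, -1.398]
force: [2.7, 4.4, 0.3]
width: 12.5
clock: 10.95
eef_pos: [571.9, -7.0, 127.8]
tool_rot: [-1.571, -0.137, -1.398]
force: [3.1, 3.3, 1.3]
width: 12.1
clock 11.05 tcp bin [ 67.97  -0.38 127.82] [-1.571 -0.137 -1.398] F bin [ 3.14 -3.26  1.48] 12.551240365479877
paddle [-63.2  -0.3 171.6] err 0.2 lever 0.328
```

View pics/sc12z.png

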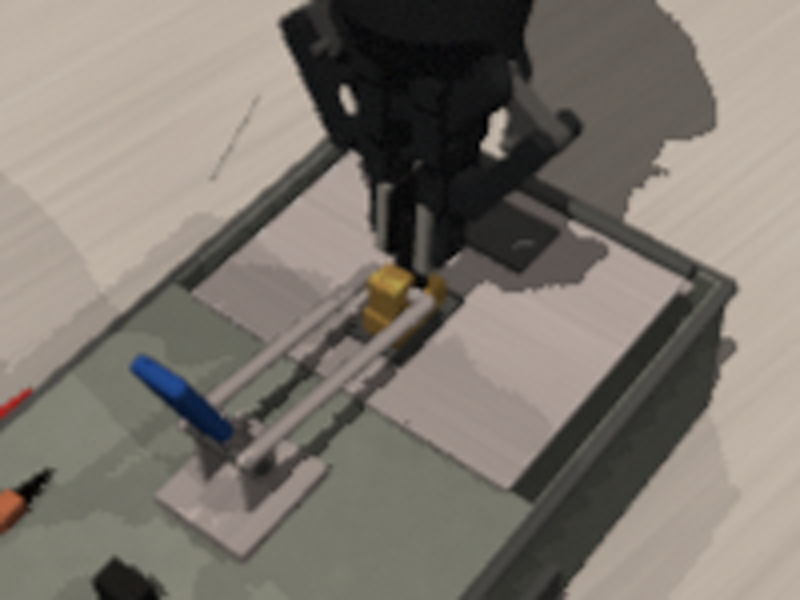

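```bash
python3 -m inch '[0,0.05,0,0,0,0,0.2, 0,0.05,0,0,0,0,0.2]';  python3 -m inch '[0,0.05,0,0,0,0,0.2, 0,0.05,0,0,0,0,0.2]'; python3 -m inch '[0,0.05,0,0,0,0,0.2, 0,0.05,0,0,0,0,0.2]'
python3 - <<'E'
from h import *
s=look(13)
E
```

```text
clock: 11.25
eef_pos: [572.0, -7.2, 127.9]
tool_rot: [-1.571, -0.133, -1.398]
force: [1.6, 4.8, 0.8]
width: 12.9
clock: 11.45
eef_pos: [572.0, -7.3, 127.9]
tool_rot: [-1.571, -0.129, -1.398]
force: [2.4, 5.4, 0.8]
width: 12.4
clock: 11.65
eef_pos: [572.0, -7.5, 127.9]
tool_rot: [-1.572, -0.125, -1.398]
force: [1.9, 6.4, 1.8]
width: 12.1
clock 11.75 tcp bin [ 67.45  -0.37 127.9 ] [-1.572 -0.125 -1.398] F bin [ 5.59 -2.5   2.43] 12.43159258472024
paddle [-65.4   0.  170.2] err 0.2 lever 0.372
```

```bash
python3 -m inch '[0,0.05,0,0,0,0,0.1, 0,0.1,0,0,0,0,0.2, 0,0.1,0,0,0,0,0.2]';  python3 -m inch '[0,0.05,0,0,0,0,0.1, 0,0.1,0,0,0,0,0.2, 0,0.1,0,0,0,0,0.2]'
python3 - <<'E'
from h import *
s=look(14)
E
```

```text
clock: 12.05
eef_pos: [572.1, -7.8, 128.0]
tool_rot: [-1.572, -0.121, -1.397]
force: [2.4, 7.0, 1.7]
width: 12.7
clock: 12.35
eef_pos: [572.1, -8.0, 128.0]
tool_rot: [-1.572, -0.116, -1.397]
force: [1.6, 8.4, 2.0]
width: 12.2
clock 12.45 tcp bin [ 66.92  -0.36 127.99] [-1.572 -0.116 -1.397] F bin [ 7.46 -3.23  1.43] 12.208812179537494
paddle [-67.9  -0.3 169.2] err 0.5 lever 0.421
```

```bash
python3 -m inch '[0,0.05,0,0,0,0,0.1, 0,0.1,0,0,0,0,0.1, 0,0.15,0,0,0,0,0.1, 0,0.15,0,0,0,0,0.1, 0,0.15,0,0,0,0,0.1]'
python3 - <<'E'
from h import *
from cell import ctrl
s=look(15)
E
```

```text
clock: 12.95
eef_pos: [572.2, -8.4, 128.0]
tool_rot: [-1.572, -0.113, -1.396]
force: [0.6, 10.7, 1.9]
width: 12.2
clock 13.05 tcp bin [ 66.54  -0.37 128.03] [-1.572 -0.113 -1.396] F bin [ 9.65 -2.51  3.04] 12.366428280022378
paddle [-69.2  -0.3 168.2] err 0.4 lever 0.45
```

View pics/sc15z.png

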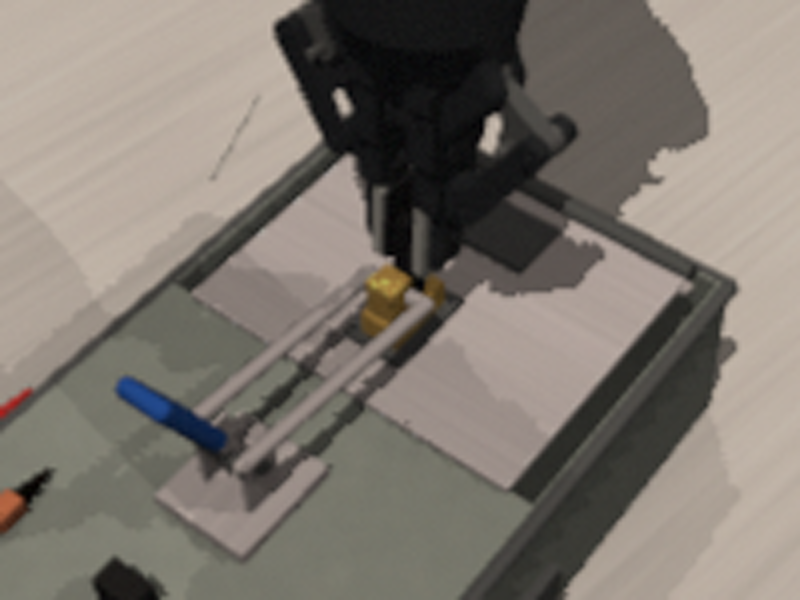

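```bash
python3 -m inch '[0,-0.1,0,0,0,0,0, 0,-0.2,0,0,0,0,0, 0,-0.25,0,0,0,0,0, 0,-0.25,0,0,0,0,0, 0.4,-0.25,0,0,0,0,0, 0.4,-0.25,0,0,0,0,0, 0.4,-0.25,0,0,0,0,0, 0.4,-0.25,0,0,0,0,0]'
python3 - <<'E'
from h import *
s=look(16)
from cell import imaging
import cv2
d=imaging.get_image("wrist");cv2.imwrite("pics/wrist16.png",d["img"][:,:,::-1])
E
```

```text
clock: 13.85
eef_pos: [571.8, -10.2, 128.0]
tool_rot: [-1.572, -0.118, -1.399]
force: [0.2, -1.2, -0.5]
width: 34.3
clock 13.95 tcp bin [6.5150e+01 2.0000e-02 1.2805e+02] [-1.572 -0.118 -1.399] F bin [0.46 0.94 0.39] 33.93438310197375
paddle [-66.7  -0.3 170.2] err 0.4 lever 0.393
```

View pics/wrist16.png

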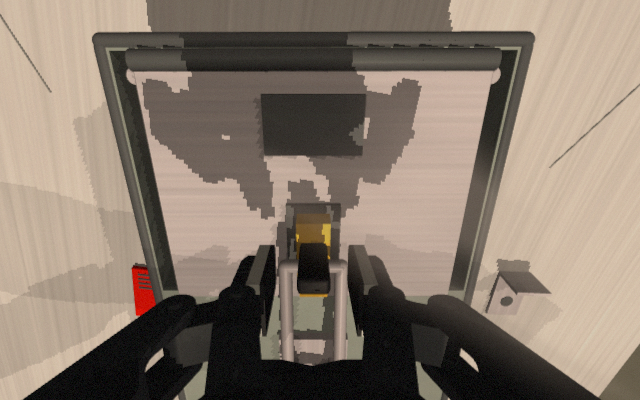

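```bash
python3 -m inch '[0.45,0,-1,0,0,0,0, 0.45,0,-3,0,0,0,0, 0.45,0,-6,0,0,0,0, 0.2,0,-9,0,0,0,0, 0,0,-11,0,0,0,0, 0,0,-11,0,0,0,0, 0,0,-11,0,0,0,0]'
python3 - <<'E'
from h import *
s=look(17)
for x,z in [(20,240),(-35,230),(-35,180),(-50,180)]: print(x,z,*tgt(x,0,z,0,s))
E
```

```text
clock: 14.7
eef_pos: [570.1, 3.7, 237.8]
tool_rot: [-1.571, -0.117, -1.398]
force: [-0.6, 0.2, 0.0]
width: -0.1
clock 14.8 tcp bin [ 78.75   0.32 236.57] [-1.573 -0.118 -1.398] F bin [0.33 0.19 0.48] -0.05692711712086107
paddle [-6.660e+01 -1.000e-01  1.701e+02] err 0.3 lever 0.393
20 240 [5.87 0.35 0.04] [ 0.14 -0.1   6.73]
-35 230 [11.22  1.99  0.05] [ 0.14 -0.1   6.73]
-35 180 [10.63  6.95  0.07] [ 0.14 -0.1   6.73]
-50 180 [12.12  7.13  0.07] [ 0.14 -0.1   6.73]
```

View pics/sc17z.png

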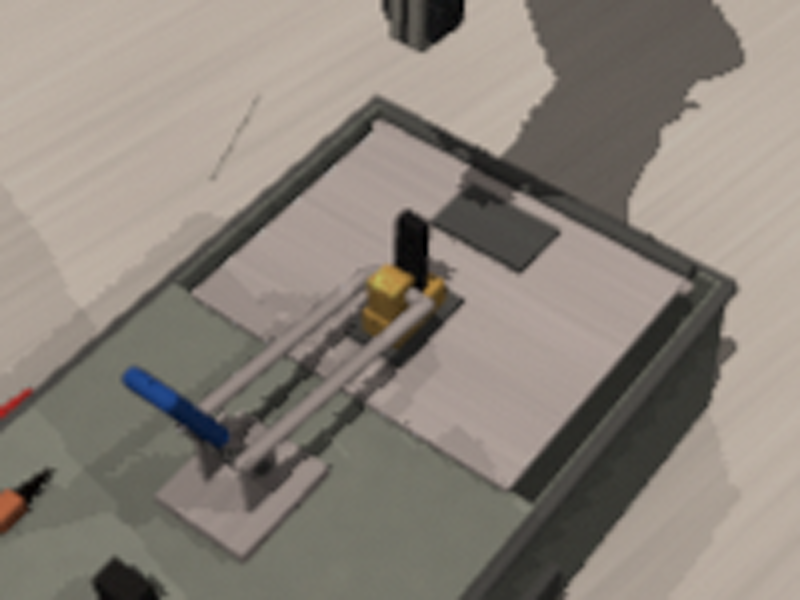

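```bash
python3 -m inch '[0,3,0.2,0,0,0,3, 0,7,0.6,0,0,0,6.7, 0,11.1,2,0,0,0,6.7, 0,11.1,2,0,0,0,6.7, 0,10.8,4.5,0,0,0,6.7, 0,10.7,6,0,0,0,6.7, 0,10.6,6.9,0,0,0,6.7, 0,10.6,6.9,0,0,0,6.7]'
python3 - <<'E'
from h import *
s=look(18)
r=66
for l in (.39,.5,.7,.9,1.1,1.25,1.36,1.45,1.53,1.57):
    c=fkl(l,(4,r)); print(l,c.round(1),"TCP",(c+[11,0]).round(1),tgt(c[0]+11,0,c[1],0,s)[0])
E
```

```text
clock: 15.6
eef_pos: [588.3, -107.7, 179.4]
tool_rot: [-1.575, 0.0, -1.398]
force: [-0.5, 1.2, -0.4]
width: 0.2
clock 15.7 tcp bin [-34.75  -0.26 181.33] [-1.572e+00 -1.000e-03 -1.398e+00] F bin [ 0.08  0.19 -0.43] 0.16343754721178733
0.39 [-66.4 180.6] TCP [-55.4 180.6] [ 2.06  0.08 -0.02]
0.5 [-73.1 177.8] TCP [-62.1 177.8] [ 2.74  0.35 -0.02]
0.7 [-84.5 171.1] TCP [-73.5 171.1] [ 3.87  1.03 -0.02]
0.9 [-94.2 162.2] TCP [-83.2 162.2] [ 4.84  1.92 -0.02]
1.1 [-102.   151.5] TCP [-91.  151.5] [ 5.62  2.99 -0.01]
1.25 [-106.4  142.6] TCP [-95.4 142.6] [ 6.06  3.88 -0.01]
1.36 [-108.7  135.7] TCP [-97.7 135.7] [ 6.29  4.57 -0.01]
1.45 [-110.   129.9] TCP [-99.  129.9] [ 6.42  5.15 -0.01]
1.53 [-110.8  124.7] TCP [-99.8 124.7] [ 6.5   5.67 -0.01]
1.57 [-111.   122.1] TCP [-100.   122.1] [ 6.52  5.93 -0.01]
```

View pics/sc18z.png

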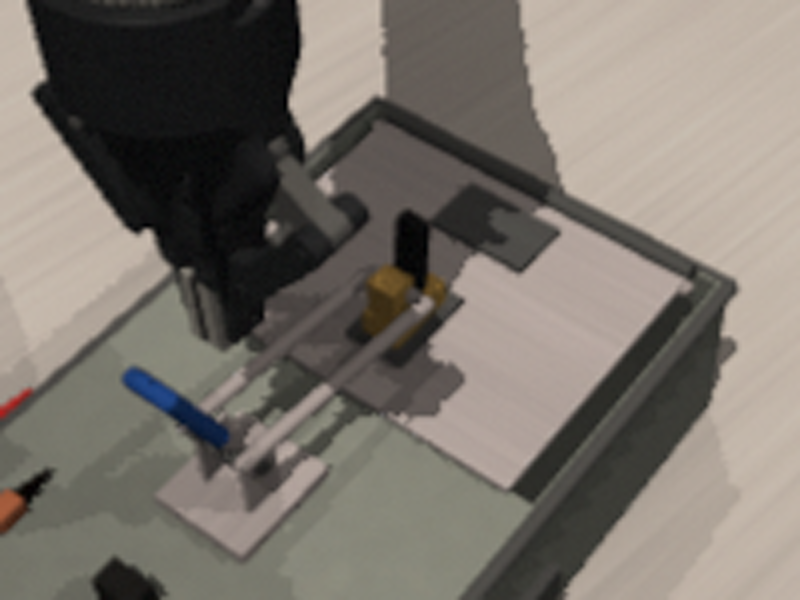

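```bash
python3 -m inch '[0,0.7,0,0,0,0,0, 0,1.4,0,0,0,0,0, 0,1.8,0,0,0,0,0, 0,2.1,0.1,0,0,0,0, 0,2.4,0.2,0,0,0,0, 0,2.7,0.35,0,0,0,0, 0,3,0.5,0,0,0,0, 0,3,0.5,0,0,0,0]'
python3 - <<'E'
from h import *
s=look(19)
E
```

```text
clock: 16.5
eef_pos: [595.0, -138.1, 176.3]
tool_rot: [-1.571, -0.001, -1.398]
force: [0.5, 0.6, 2.0]
width: -0.0
clock 16.6 tcp bin [-64.96  -0.24 176.23] [-1.571e+00 -1.000e-03 -1.398e+00] F bin [ 1.07 -0.7   2.58] -0.17675414313493434
paddle [-64.3   4.2 151.6] err 4.6 lever 0.522
```

View pics/sc19z.png

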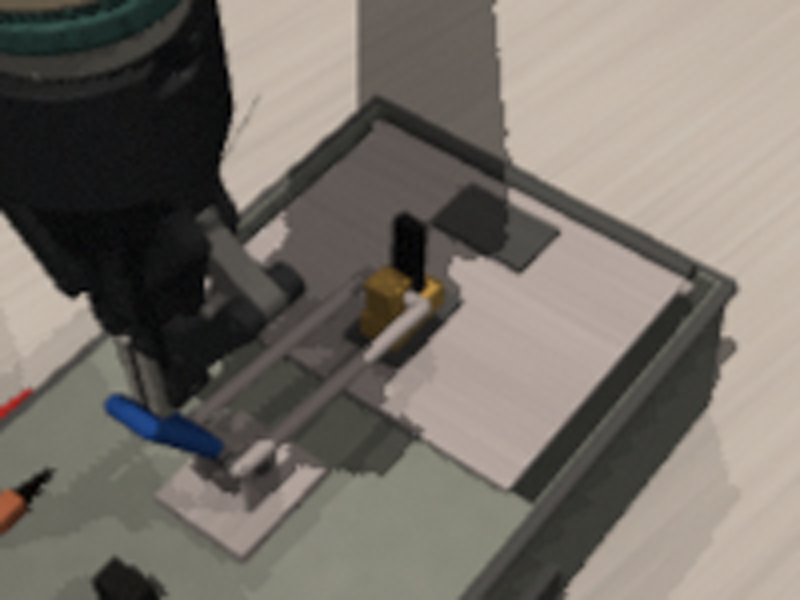

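```bash
python3 -m inch '[0,0.3,0.17,0,0,0,0, 0,0.6,0.35,0,0,0,0, 0,0.9,0.55,0,0,0,0, 0,1.2,0.8,0,0,0,0, 0,1.2,0.8,0,0,0,0]'; python3 -m inch '[0,0.3,0.25,0,0,0,0, 0,0.6,0.55,0,0,0,0, 0,0.8,0.8,0,0,0,0, 0,0.8,0.8,0,0,0,0]'
python3 - <<'E'
from h import *
s=look(20)
r=66
for l in (.9,1.1,1.25,1.36,1.45,1.53,1.57):
    c=fkl(l,(4,r)); print(l,"TCP",(c+[11,0]).round(1),tgt(c[0]+11,0,c[1],0,s)[0])
E
```

```text
clock: 17.1
eef_pos: [597.0, -150.0, 167.9]
tool_rot: [-1.571, -0.001, -1.399]
force: [0.1, 1.9, 1.1]
width: 0.1
clock: 17.5
eef_pos: [598.3, -157.9, 159.9]
tool_rot: [-1.571, -0.001, -1.399]
force: [-0.1, 2.7, 0.7]
width: 0.2
clock 17.6 tcp bin [-8.5170e+01  1.0000e-02  1.6008e+02] [-1.572e+00 -1.000e-03 -1.398e+00] F bin [ 1.82 -1.31  1.19] 0.12512321873206178
paddle [-76.9   1.9 141.5] err 2.3 lever 0.936
0.9 TCP [-83.2 162.2] [-0.2  -0.21  0.  ]
1.1 TCP [-91.  151.5] [0.58 0.86 0.  ]
1.25 TCP [-95.4 142.6] [1.02 1.75 0.  ]
1.36 TCP [-97.7 135.7] [1.25 2.44 0.01]
1.45 TCP [-99.  129.9] [1.38 3.02 0.01]
1.53 TCP [-99.8 124.7] [1.46 3.54 0.01]
1.57 TCP [-100.   122.1] [1.48 3.8  0.01]
```

View pics/sc20z.png

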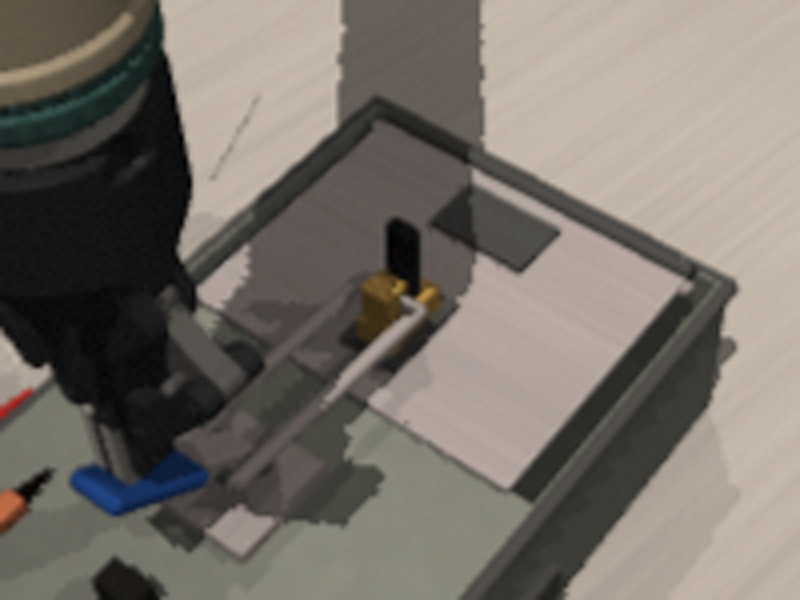

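```bash
python3 -m inch '[0,0.2,0.3,0,0,0,0, 0,0.4,0.6,0,0,0,0, 0,0.6,0.9,0,0,0,0, 0,0.6,0.9,0,0,0,0]'; python3 -m inch '[0,0.15,0.3,0,0,0,0, 0,0.3,0.6,0,0,0,0, 0,0.4,0.85,0,0,0,0, 0,0.4,0.85,0,0,0,0]'
python3 - <<'E'
from h import *
s=look(21)
r=66
for l in (1.25,1.36,1.45,1.53,1.57):
    c=fkl(l,(4,r)); print(l,"TCP",(c+[11,0]).round(1),tgt(c[0]+11,0,c[1],0,s)[0])
E
```

```text
clock: 18.0
eef_pos: [599.2, -164.3, 150.9]
tool_rot: [-1.572, -0.002, -1.399]
force: [0.5, 0.9, 1.6]
width: 0.1
clock: 18.4
eef_pos: [599.5, -167.9, 142.3]
tool_rot: [-1.572, -0.001, -1.399]
force: [0.1, -1.0, -0.3]
width: 0.4
clock 18.5 tcp bin [-94.81   0.58 142.37] [-1.573 -0.    -1.398] F bin [0.12 0.9  0.65] 0.11612817592762384
1.25 TCP [-95.4 142.6] [ 0.06 -0.02  0.06]
1.36 TCP [-97.7 135.7] [0.29 0.66 0.06]
1.45 TCP [-99.  129.9] [0.42 1.24 0.06]
1.53 TCP [-99.8 124.7] [0.5  1.77 0.06]
1.57 TCP [-100.   122.1] [0.52 2.03 0.06]
```

View pics/sc21z.png

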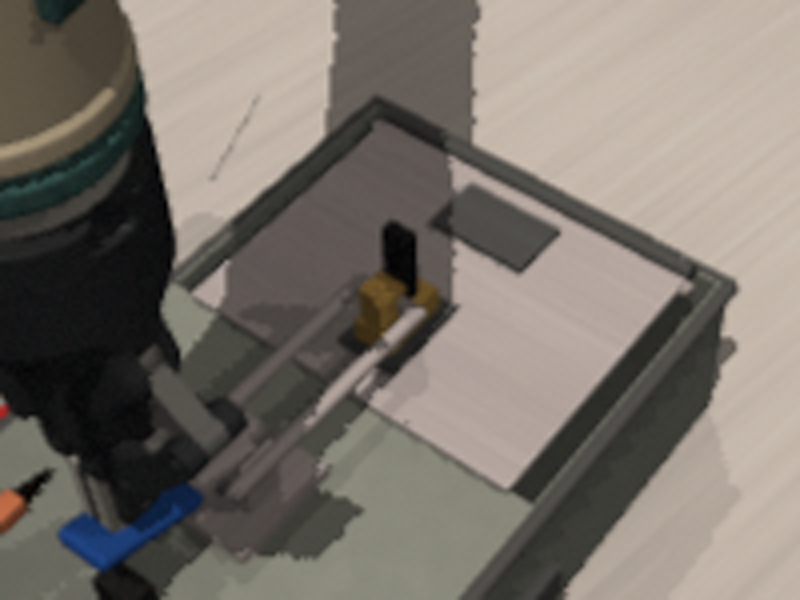

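Run:
```python
from h import *
from cell import imaging
import cv2
d=imaging.get_image("wrist");cv2.imwrite("pics/wrist22.png",d["img"][:,:,::-1])
a=cv2.imread("pics/top21.png")[130:285,290:490]; cv2.imwrite("pics/top21z.png",cv2.resize(a,None,fx=4,fy=3.8,interpolation=cv2.INTER_CUBIC))
```

```text
(no output)
```

View pics/wrist22.png

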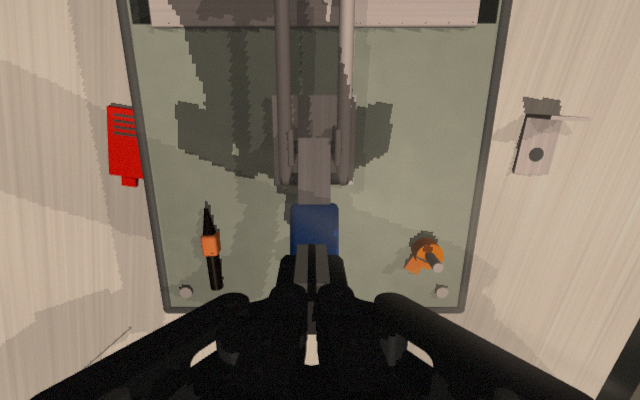

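View pics/top21z.png

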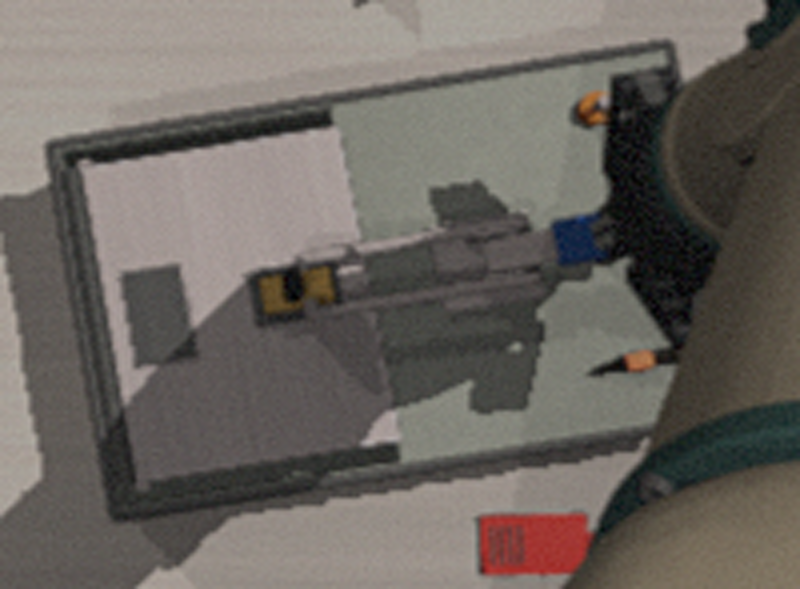

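Run:
```python
from h import *
from cell import imaging
d=imaging.get_image("wrist")
for l in (1.0,1.1,1.2,1.25,1.3,1.36,1.45,1.57):
    x,z=fkl(l,(4,28));print(l,proj(d,b2w([x,0,z])).round(1), proj(d,b2w([x,12,z]))[0]-proj(d,b2w([x,-12,z]))[0])
```

```text
1.0 [313.9 199.4] -51.08201189041091
1.1 [313.8 201.5] -50.231757718582685
1.2 [313.8 203. ] -49.3824721118238
1.25 [313.8 203.5] -48.96116121204392
1.3 [313.8 203.9] -48.54352867565615
1.36 [313.8 204.2] -48.04864592397524
1.45 [313.7 204.1] -47.322503564447345
1.57 [313.7 203.4] -46.392035147341915
```

```bash
python3 -m inch '[0,0.1,0.2,-0.03,0,0,0, 0,0.2,0.4,-0.05,0,0,0, 0,0.25,0.6,-0.05,0,0,0, 0,0.3,0.8,-0.05,0,0,0, 0,0.3,0.8,-0.05,0,0,0]'; python3 -m inch '[0,0.05,0.2,0,0,0,0, 0,0.1,0.4,0,0,0,0, 0,0.1,0.5,0,0,0,0, 0,0.1,0.5,0,0,0,0]'
python3 - <<'E'
from h import *
s=look(23)
r=66
for l in (1.36,1.45,1.53,1.57):
    c=fkl(l,(4,r)); print(l,"TCP",(c+[11,0]).round(1),tgt(c[0]+11,0,c[1],0,s)[0])
E
```

```text
clock: 19.1
eef_pos: [599.6, -170.8, 134.4]
tool_rot: [-1.572, -0.001, -1.398]
force: [-0.3, 0.6, -0.6]
width: 0.1
clock: 19.5
eef_pos: [599.9, -171.5, 129.6]
tool_rot: [-1.572, -0.001, -1.398]
force: [0.2, -0.9, -0.4]
width: 0.2
clock 19.6 tcp bin [-98.93   0.49 129.83] [-1.571e+00 -1.000e-03 -1.398e+00] F bin [-0.47 -0.2   0.64] 0.10460380673978582
1.36 TCP [-97.7 135.7] [-0.12 -0.59  0.05]
1.45 TCP [-99.  129.9] [ 0.01 -0.01  0.05]
1.53 TCP [-99.8 124.7] [0.08 0.51 0.05]
1.57 TCP [-100.   122.1] [0.11 0.78 0.05]
```

View pics/sc23z.png

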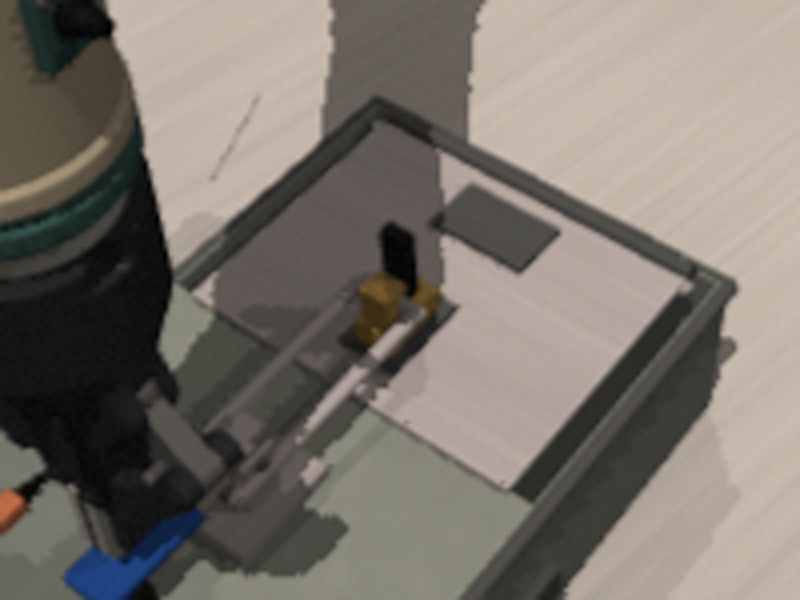

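```bash
python3 -m inch '[0,0.03,0.15,0,0,0,0, 0,0.06,0.3,0,0,0,0, 0,0.08,0.45,0,0,0,0, 0,0.08,0.5,0,0,0,0]'; python3 -m inch '[0,0,0.1,0,0,0,0, 0,0.01,0.2,0,0,0,0, 0,0.01,0.2,0,0,0,0]'
python3 - <<'E'
from h import *
s=look(24)
E
```

```text
clock: 20.0
eef_pos: [600.1, -172.3, 124.6]
tool_rot: [-1.572, -0.001, -1.398]
force: [0.0, -0.3, -0.5]
width: 0.2
clock: 20.3
eef_pos: [600.2, -172.3, 122.7]
tool_rot: [-1.572, -0.001, -1.398]
force: [0.5, 0.1, 0.5]
width: 0.5
clock 20.4 tcp bin [-99.79   0.48 122.83] [-1.571e+00 -1.000e-03 -1.398e+00] F bin [ 0.24 -0.07 -0.4 ] -0.3440160024801654
```

```bash
python3 -m inch '[0,0,0.07,0,0,0,0, 0,0,0.1,0,0,0,0]'; python3 -m inch '[0,0,0.07,0,0,0,0, 0,0,0.1,0,0,0,0]';python3 -m inch '[0,0,0.07,0,0,0,0, 0,0,0.1,0,0,0,0]'
```

```text
clock: 20.6
eef_pos: [600.4, -172.4, 122.2]
tool_rot: [-1.571, -0.001, -1.398]
force: [0.2, 0.7, 3.6]
width: -0.0
clock: 20.8
eef_pos: [600.4, -172.4, 122.0]
tool_rot: [-1.571, -0.001, -1.398]
force: [-2.9, 0.8, 9.8]
width: 0.0
clock: 21.0
eef_pos: [600.5, -172.4, 121.9]
tool_rot: [-1.57, -0.0, -1.398]
force: [-4.0, 1.6, 16.7]
width: -0.1
```

```bash
python3 -m inch '[0,0,-0.3,0,0,0,0, 0,0,-1,0,0,0,0, 0,0,-4,0,0,0,0, 0,0,-8,0,0,0,0, 0,-3,-12,0,0,0,0, 0,-7,-15,0,0,0,0, 0,-11,-17,0,0,0,0, 0,-15,-18,0,0,0,0, 0,-19,-18,0,0,0,0, 0,-22,-18,0,0,0,0, 0,-22,-18,0,0,0,0, 0,-22,-18,0,0,0,0]'
python3 - <<'E'
from h import *
from cell import imaging
s=look(25)
import cv2
a=cv2.imread("pics/top25.png")[130:285,290:490]; cv2.imwrite("pics/top25z.png",cv2.resize(a,None,fx=4,fy=3.8,interpolation=cv2.INTER_CUBIC))
E
```

```text
clock: 22.2
eef_pos: [562.5, 45.0, 299.8]
tool_rot: [-1.571, -0.001, -1.396]
force: [0.3, -0.6, -0.7]
width: 0.2
clock 22.3 tcp bin [1.1881e+02 9.0000e-02 2.9983e+02] [-1.571 -0.002 -1.4  ] F bin [-0.02 -0.    0.48] 0.3668627243656339
```

View pics/sc25z.png

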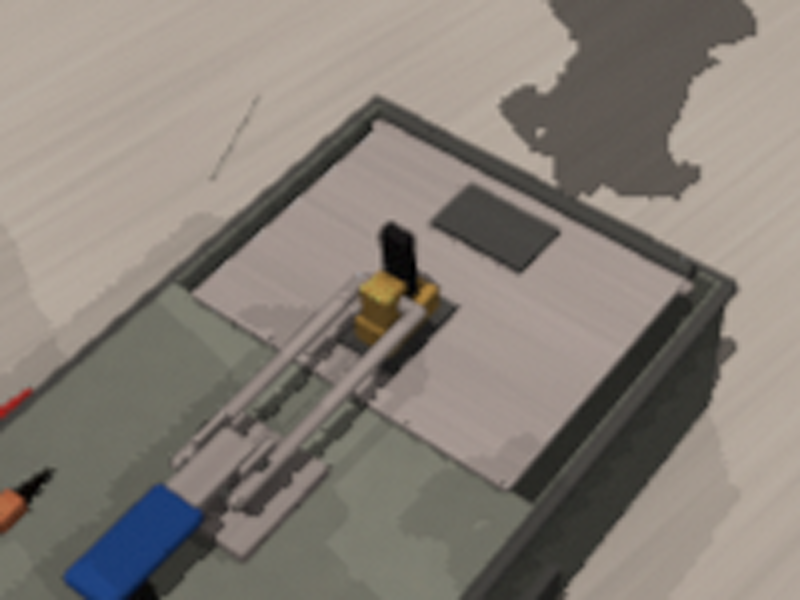

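View pics/top25z.png

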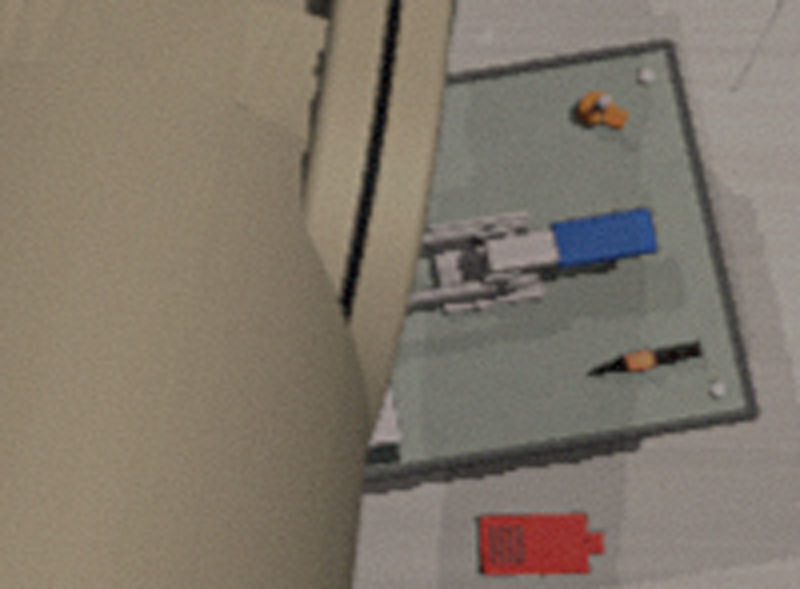

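```bash
python3 -c "
from cell import finish_job
print(finish_job())"
```

```text
the job is handed in; nothing more can be done
None
```

I hooked the bail over the keeper, gave it a light tug and let go, then pressed the lever home. I handed the job in with the arm clear, at about 22 s of the 67 s allowed; no verdict was reported.

- **Tug:** The bar met the keeper at bin x of about 54.5 mm, close to nominal. I pulled with about 10 N in the fingers, of which about 4 N was hinge friction, with the lever at about 0.45 rad. The force puts the keeper pull at about 0.75 mm. The finger travel suggests up to 1.2 mm. The two differ, but both lie between the 0.4 mm needed and the 1.9 mm limit.
- **Lever:** It went over centre with only a few N on the paddle. After that the force read close to zero, so it appears to have gone down the last part by itself, drawn by the bail. I then felt the paddle's top at 122.2 mm, which is the flat height. That check press reached about 17 N, under the 25 N limit but firmer than it needed to be.
- **Last pictures:** The lever lies flat and the bar is still under the lip. I work out the keeper pull at about 6 mm from the geometry; it was not measured directly. The flap looks shut in the scene view; the arm hid it from the top camera. The potentiometer, iron tip and battery door stand where they started. I did not look at the bracket again after the last wrist picture, and nothing came near it. The fingers were clear, with no force on them.

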